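# Pin the rotary harness jig

### The job

Get the harness jig ready for work: first put every loose connector shell lying on the bench in the blue bin, out of the lever's way. Then turn the turntable by its red post until its holes stand over the holes in the base (if it stops short, its hidden catch is on: draw the catch by turning the black knob anticlockwise to its stop), and push every pin there is fully home through turntable and base, one to a hole. Leave the other things on the bench where they are.

Things in the scene. Friction and masses are not known exactly. Their poses are not given: they have to be found in the camera images.
- jig: Rotary harness jig fixed to the bench: blue round base 196 mm across with four drilled pads (30 mm high), and an aluminium turntable with four drilled ears on top that turns about the vertical axis. Origin on the bench on that axis, z up. The pad holes lie 75 mm from the axis at 0, +105, -65 and -135 degrees from its x axis (holes 0 to 3).
- turntable (a joint): Angle of the turntable, rad, anticlockwise from above positive; at 0 its four ear holes stand exactly over the four base holes. It starts somewhere at +0.5 to +0.85 and its stops are at -0.35 and +1.05. It turns with light friction (about 2 N at the post) and stays where it is left. With the hidden catch on it turns only down to about +0.38 and stops hard there.
- post_top (a point): Centre of the top of the red upright post on the turntable's lever arm: 22 mm diameter, 44 mm tall, its top 88 mm above the bench, 120 mm from the axis. The post is the handle for turning; the arm (20 mm wide) is 44 mm high at its top.
- knob_top (a point): Centre of the top of the catch knob: plain black, round, 38 mm diameter, 32 mm tall, top 78 mm above the bench, on a grey block (46 x 46 x 46 mm) of the jig. It turns 1.2 rad between stops with about 0.25 N m and stays where left: anticlockwise (from above) to the stop draws the catch, clockwise sets it. Nothing shows which; if set, the turntable stops short of lining up.
- bin: Blue open bin, fixed, 150 x 150 mm outside, walls 4 mm thick and 55 mm high. Origin under its centre, on the bench.
- pinblock: Wooden block, fixed, 46 x 186 x 40 mm high, with four upright holes in a row along its y axis, 46 mm apart; origin under its centre. The pins stand in it at the start.
- ear_hole0 (a point): Mouth of hole 0 in the turntable's ear, on its top face, 44 mm above the bench; the ear is 12 mm thick, 42 mm radially by 36 mm, with a 2 mm gap to the pad below. Hole 14 mm diameter, chamfered, with an equal hole 22 mm deep in the base pad straight below when lined up.
- ear_hole1 (a point): Mouth of hole 1 in the turntable's ear, on its top face, 44 mm above the bench; the ear is 12 mm thick, 42 mm radially by 36 mm, with a 2 mm gap to the pad below. Hole 14 mm diameter, chamfered, with an equal hole 22 mm deep in the base pad straight below when lined up.
- ear_hole2 (a point): Mouth of hole 2 in the turntable's ear, on its top face, 44 mm above the bench; the ear is 12 mm thick, 42 mm radially by 36 mm, with a 2 mm gap to the pad below. Hole 14 mm diameter, chamfered, with an equal hole 22 mm deep in the base pad straight below when lined up.
- ear_hole3 (a point): Mouth of hole 3 in the turntable's ear, on its top face, 44 mm above the bench; the ear is 12 mm thick, 42 mm radially by 36 mm, with a 2 mm gap to the pad below. Hole 14 mm diameter, chamfered, with an equal hole 22 mm deep in the base pad straight below when lined up.
- pin0: Locating pin, may be absent: steel shank 12 mm diameter and 34 mm long with a tapered foot, a flange 26 mm diameter by 5 mm, and above it a yellow round grip 20 mm diameter up to 39 mm above the flange's underside; 70 g. Origin on its axis at the flange's underside (shoulder), z up along the grip. Fully home, the origin lies at the mouth of an ear hole.
- shell0: Loose grey plastic connector shell, may be absent: 44 x 30 x 30 mm (x, y, z), black mouth on its -x end; origin at the centre of its underside.
- pin1: Locating pin, may be absent: steel shank 12 mm diameter and 34 mm long with a tapered foot, a flange 26 mm diameter by 5 mm, and above it a yellow round grip 20 mm diameter up to 39 mm above the flange's underside; 70 g. Origin on its axis at the flange's underside (shoulder), z up along the grip. Fully home, the origin lies at the mouth of an ear hole.
- shell1: Loose white plastic connector shell, may be absent: 44 x 30 x 30 mm (x, y, z), black mouth on its -x end; origin at the centre of its underside.
- pin2: Locating pin, may be absent: steel shank 12 mm diameter and 34 mm long with a tapered foot, a flange 26 mm diameter by 5 mm, and above it a yellow round grip 20 mm diameter up to 39 mm above the flange's underside; 70 g. Origin on its axis at the flange's underside (shoulder), z up along the grip. Fully home, the origin lies at the mouth of an ear hole.
- shell2: Loose grey plastic connector shell, may be absent: 44 x 30 x 30 mm (x, y, z), black mouth on its -x end; origin at the centre of its underside.
- pin3: Locating pin, may be absent: steel shank 12 mm diameter and 34 mm long with a tapered foot, a flange 26 mm diameter by 5 mm, and above it a yellow round grip 20 mm diameter up to 39 mm above the flange's underside; 70 g. Origin on its axis at the flange's underside (shoulder), z up along the grip. Fully home, the origin lies at the mouth of an ear hole.
- shell3: Loose white plastic connector shell, may be absent: 44 x 30 x 30 mm (x, y, z), black mouth on its -x end; origin at the centre of its underside.
- relay: Bystander, to be left alone: black relay cube 35 mm, 40 mm high.
- fusebox: Bystander, to be left alone: black fuse box 75 x 55 x 40 mm.
- boot: Bystander, to be left alone: black rubber boot, a cone 64 mm across and 75 mm high.
- driver: Bystander, to be left alone: screwdriver lying on the bench.
- spanner: Bystander, to be left alone: spanner lying on the bench.
- cleaner: Bystander, to be left alone: white bottle of cleaner with red cap, 56 mm across, 150 mm high.
There are look-alikes about, which are no part of the job. There is more than one size of the bin; the job needs the smaller.

How it is judged (in metres and radians):
On the way, in this order (a step that is already met when the one before it is completed fails the run):
1. all shells are in the bin (x of shell0 in the frame of bin between -0.073 and 0.073 m and y of shell0 in the frame of bin between -0.073 and 0.073 m and height (world z) of each of shell0, shell1, shell2, shell3 below 0.055 m and x of shell1 in the frame of bin between -0.073 and 0.073 m and y of shell1 in the frame of bin between -0.073 and 0.073 m and x of shell2 in the frame of bin between -0.073 and 0.073 m and y of shell2 in the frame of bin between -0.073 and 0.073 m and x of shell3 in the frame of bin between -0.073 and 0.073 m and y of shell3 in the frame of bin between -0.073 and 0.073 m), for 0.2 s.
2. the turntable is turned so that its holes line up with the base's (value of joint turntable between -0.03 and 0.03 rad), for 0.2 s.
3. every pin is fully home (angle between each of pin0, pin1, pin2, pin3's own z axis and vertical below 0.08 rad and ((horizontal distance between pin0 and ear_hole0 below 0.004 m and distance between pin0 and ear_hole0 below 0.005 m) or (horizontal distance between pin0 and ear_hole1 below 0.004 m and distance between pin0 and ear_hole1 below 0.005 m) or (horizontal distance between pin0 and ear_hole2 below 0.004 m and distance between pin0 and ear_hole2 below 0.005 m) or (horizontal distance between pin0 and ear_hole3 below 0.004 m and distance between pin0 and ear_hole3 below 0.005 m)) and ((horizontal distance between pin1 and ear_hole0 below 0.004 m and distance between pin1 and ear_hole0 below 0.005 m) or (horizontal distance between pin1 and ear_hole1 below 0.004 m and distance between pin1 and ear_hole1 below 0.005 m) or (horizontal distance between pin1 and ear_hole2 below 0.004 m and distance between pin1 and ear_hole2 below 0.005 m) or (horizontal distance between pin1 and ear_hole3 below 0.004 m and distance between pin1 and ear_hole3 below 0.005 m)) and ((horizontal distance between pin2 and ear_hole0 below 0.004 m and distance between pin2 and ear_hole0 below 0.005 m) or (horizontal distance between pin2 and ear_hole1 below 0.004 m and distance between pin2 and ear_hole1 below 0.005 m) or (horizontal distance between pin2 and ear_hole2 below 0.004 m and distance between pin2 and ear_hole2 below 0.005 m) or (horizontal distance between pin2 and ear_hole3 below 0.004 m and distance between pin2 and ear_hole3 below 0.005 m)) and ((horizontal distance between pin3 and ear_hole0 below 0.004 m and distance between pin3 and ear_hole0 below 0.005 m) or (horizontal distance between pin3 and ear_hole1 below 0.004 m and distance between pin3 and ear_hole1 below 0.005 m) or (horizontal distance between pin3 and ear_hole2 below 0.004 m and distance between pin3 and ear_hole2 below 0.005 m) or (horizontal distance between pin3 and ear_hole3 below 0.004 m and distance between pin3 and ear_hole3 below 0.005 m))), for 0.2 s.
At the end, for the whole second after the job is handed in: Every shell present lies inside the bin; the turntable is within 0.03 rad of lined up; every pin present stands upright through an ear hole and the base hole below it, within 4 mm of the ear hole's axis, its shoulder within 5 mm of the ear's hole mouth (all of step 1 and all of step 2 and all of step 3); the robot touches nothing.
It fails at once if a bystander is moved more than 60 mm (distance of any of relay, fusebox, boot, driver, spanner, cleaner from where it was at the start of the episode above 0.06 m).
Of shell0, shell1, shell2, shell3 only 2 to 4 are there at a start; the rules pass over those that are not, and their reading is None.
Of pin0, pin1, pin2, pin3 only 3 to 4 are there at a start; the rules pass over those that are not, and their reading is None.
At some moment in a run one of shell0, shell1, shell2, shell3 may be knocked a few centimetres aside while the robot is not near it.
It also fails if it takes over 210 s, if anything falls off the work surface, if the arm or the gripper's body presses on something with over 40 N, if the wrist force passes 120 N, or if a joint passes its speed limit or range.

### The arm

A 7-joint arm with a two-finger parallel gripper is mounted at the origin on the work surface. World frame = base frame: x ahead of the robot, y to its left, z up, the work surface at z = 0. Lengths are in m, angles in degrees, forces in N, time in s.
With the tool pointing down it reaches from about 0.35 to 0.9 m from the base axis. Payload 8.1 kg.
Tool frame: the origin (TCP) lies midway between the tips of the shut fingers; the grasp point (between the pads) lies 19 mm behind it; z points along the fingers, y is the line along which they close (so a half turn about z gives the same grasp; the last joint's range is limited). The gripper opens to 85 mm and grips with 20 to 120 N. Pads are 22 mm wide; open, the fingers measure 114 mm over their backs; the gripper's body (76 mm by 85 mm) begins 54 mm behind the grasp point. The pads swing forward as they close: fully open they stand 13 mm farther back than shut.
Start: joints at [-78.243, 24.895, 1.432, 90.138, -0.665, 64.973, -4.303], TCP at [0.189, 0.596, 0.231] pointing down, gripper open.
Joint ranges: [-149.89, 149.89], [-25.12, 119.58], [-72.63, 75.52], [4.76, 147.25], [-75.54, 255.54], [6.69, 114.76], [-157.13, 157.13]. Speed limits (degrees/s): [127.2, 127.2, 172.46, 172.46, 180, 180, 180].

### API

Orientations are given as a 3x3 rotation matrix whose columns are the frame's x, y, z axes.
In Python, from cell import * gives the robot as it stands.
- The arm moves only by the tool apply_moves, never from a script. Its argument "rows" is a list of rows, each a list of 3 entries, a list of its own where there are three numbers: the shift along the tool's x, y, z in units of 40 mm (1.0 is 40 mm), then the turn, a rotation vector about the tool's x, y, z in units of 6 degrees (1.0 is 6 degrees), then the closure, from 0 (fully open) to 1 (shut). In form: [[[x, y, z], [rx, ry, rz], fingers], ...]. A call has 1 to 12 rows; each row shifts and turns the commanded pose from where the row before left it, along the tool's axes as they then stand; what a row does not reach is not made up. A row lasts 1/10 s, in which the tool goes at most 50 mm and 8.59 degrees, less where a joint would pass 70% of its speed; a pose out of reach is approached as far as the arm can. A call with a number of a shift or a turn outside -1 to 1 is refused whole. A call with a gripper value outside its range is refused whole. The fingers move at their own pace and stop on an object; the grip force is fixed at half the most. Time passes only in rows, so rows that do not move let the fingers close. It gives the time, the measured TCP pose, the force, the opening and the grip force at its end, in the units of the state.
- observe(): the state, without advancing time (a new reading comes with each control period).
- read_camera(name): name is "side" or "top"; returns a dict with "color" (420x560x3 uint8, red, green, blue), "mtx" (3x3 intrinsics, pixels), "R" (3x3) and "t" (3): a world point X has camera coordinates R X + t. Camera axes: x right, y down, z forward; pixel columns grow to the right and rows downward; lengths in m; the calibration is good to about 2 mm. A picture is of the moment at which its call begins. There is no depth.
- sign_off(): hands the job in; it is judged then, once.
The state is a dict: "time_s": time; "joint_pos": joint angles; "qd": joint speeds; "joint_efforts": joint torques, N m; "tool_pos": TCP position; "tcp_rot": TCP orientation; "wrist_force": force on the tool from outside, world axes, zero at the start; "moment": the same for the moment, N m; "gripper_width": finger opening in m; "finger_force": force on a finger pad.
Only numpy, scipy, OpenCV 4.12 (cv2) and the standard library are available. Lean on these libraries where they do the work, as an engineer would, in place of code of your own. Each camera call takes 0.05 s, during which the arm holds its last target. There are 200 camera calls.

## Working session

There is one attempt and no reset: what is moved stays moved. The work goes in short steps, Python scripts to look and compute and a tool call to move; the robot and the scene stay as the last step left them, time stands still between calls to the robot, and variables do not carry over. Pictures are saved under pics/ and viewed, at most 14 in all, crops included, and the job is handed in when it is done.

Besides the shell and the picture viewer there is one more tool, called after "Call:" as a command line: name --argument value ..., lists and objects as JSON in quotes. apply_moves: Moves the arm, as the interface text tells. Its arguments: {"type":"object","properties":{"rows":{"type":"array","items":{"type":"array"}}},"required":["rows"]}

```bash
ls; mkdir -p pics; python3 - <<'E'
from cell import *
import cv2,json,numpy as np
s=observe();print(s['time_s'],s['tool_pos'],s['tcp_rot'],s['gripper_width'])
for n in ['top','side']:
    c=read_camera(n);cv2.imwrite(f'pics/{n}0.png',c['color'][:,:,::-1]);print(n,c['mtx'],c['R'],c['t'])
    print(-np.array(c['R']).T@np.array(c['t']))
E
```

```text
pics
0.0 [0.18925494 0.59513887 0.23052675] [[-9.52993780e-01  3.02989697e-01 -3.15534882e-04]
 [ 3.02989818e-01  9.52992577e-01 -1.52233242e-03]
 [-1.60548636e-04 -1.54637718e-03 -9.99998791e-01]] 0.08482857776960319
top [[481.77352508   0.         283.34541655]
 [  0.         481.77352508 215.60480242]
 [  0.           0.           1.        ]] [[ 0.02095056 -0.99971974 -0.01102326]
 [-0.99798906 -0.020252   -0.06006399]
 [ 0.05982391  0.01225946 -0.99813366]] [-0.02247086  0.50813235  1.59458199]
[ 0.41218717 -0.03172258  1.62187872]
side [[462.27399069   0.         283.81465501]
 [  0.         462.27399069 206.11712561]
 [  0.           0.           1.        ]] [[-0.97884446 -0.20454372  0.00503955]
 [-0.15668834  0.73353836 -0.66133973]
 [ 0.13157619 -0.64813837 -0.75006957]] [0.47774499 0.14272916 1.07816682]
[0.34814095 0.69182371 0.90068497]
```

View pics/top0.png

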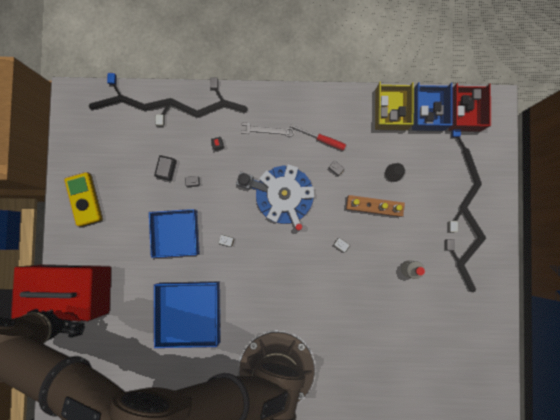

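View pics/side0.png

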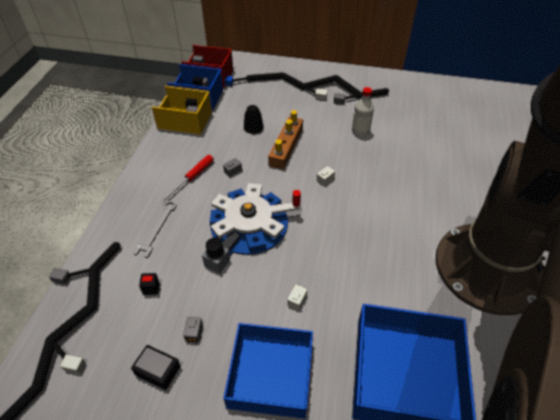

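The top view shows four loose shells, at (192,181), (226,240), (336,168) and (341,245). The small bin is at (175,234), the jig at (285,193), the post at (298,228), the knob at (244,181) and the pin block at (375,206) with about 3 pins. I'll zoom in to measure them.

```bash
cat > h.py <<'E'
from cell import *
import cv2,numpy as np
def cam(n): 
    c=read_camera(n);c['R']=np.array(c['R']);c['t']=np.array(c['t']);return c
def ray(c,uv):
    d=c['R'].T@np.linalg.inv(c['mtx'])@np.array([uv[0],uv[1],1.]);return -c['R'].T@c['t'],d
def atz(c,uv,z):
    o,d=ray(c,uv);return o+d*(z-o[2])/d[2]
def proj(c,X):
    p=c['mtx']@(c['R']@np.array(X,float)+c['t']);return p[:2]/p[2]
def tri(ct,a,cs,b):
    o1,d1=ray(ct,a);o2,d2=ray(cs,b);A=np.c_[d1,-d2];s=np.linalg.lstsq(A,o2-o1,rcond=None)[0]
    p,q=o1+s[0]*d1,o2+s[1]*d2;return (p+q)/2,np.linalg.norm(p-q)
def crop(c,u0,v0,w,h,k,f):
    im=cv2.resize(c['color'][v0:v0+h,u0:u0+w],None,fx=k,fy=k,interpolation=cv2.INTER_CUBIC)[:,:,::-1].copy()
    for i in range(0,w,10):cv2.line(im,(i*k,0),(i*k,8 if i%50 else 20),(0,255,255),1)
    for i in range(0,h,10):cv2.line(im,(0,i*k),(8 if i%50 else 20,i*k),(0,255,255),1)
    cv2.imwrite(f,im)
E
python3 - <<'E'
from h import *
t=cam('top');s=cam('side')
crop(t,150,150,260,120,3,'pics/t1.png');crop(s,180,90,170,190,3,'pics/s1.png')
E
```

```text
(no output)
```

View pics/t1.png

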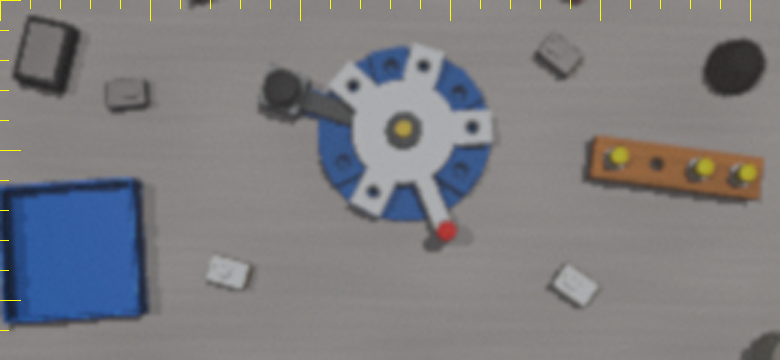

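View pics/s1.png

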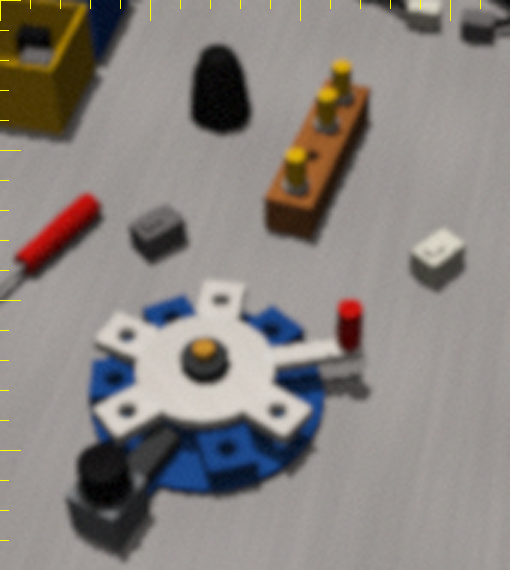

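```bash
python3 - <<'E'
from h import *
np.set_printoptions(precision=4,suppress=True)
t=cam('top');s=cam('side')
T=lambda x,y:(150+(x-1)/3,150+(y-1)/3)
S=lambda x,y:(180+(x-1)/3,90+(y-1)/3)
P=dict(post=((447,231),(350,307)),knob=((281,85),(104,455)),cap=((403,128),(204,348)),
e_a=((473,127),(221,299)),e_b=((424,66),(127,335)),e_c=((353,85),(127,410)),e_d=((373,191),(277,410)),
b_a=((459,91),(171,316)),b_b=((460,171),(271,329)),b_c=((391,65),(115,377)),b_d=((343,161),(227,447)),
p0=((620,155),(295,154)),p1=((706,166),(327,94)),p2=((748,172),(341,67)),
shg=((559,50),(158,219)),shw=((575,283),(438,246)))
for k,(a,b) in P.items():
    X,e=tri(t,T(*a),s,S(*b));print(k,X,round(e,4))
# color blobs
def blob(c,m,u0,v0,w,h):
    hsv=cv2.cvtColor(c['color'],cv2.COLOR_RGB2HSV)[v0:v0+h,u0:u0+w]
    k=m(hsv.astype(int));n,l,st,ce=cv2.connectedComponentsWithStats(k.astype(np.uint8))
    return [(ce[i]+[u0,v0],st[i][4]) for i in range(1,n) if st[i][4]>4]
yel=lambda h:(abs(h[...,0]-28)<8)&(h[...,1]>150)&(h[...,2]>100)
red=lambda h:((h[...,0]<8)|(h[...,0]>172))&(h[...,1]>150)&(h[...,2]>100)
print('top yel',blob(t,yel,150,150,260,120));print('side yel',blob(s,yel,255,90,60,80))
print('top red',blob(t,red,280,215,30,25));print('side red',blob(s,red,285,185,20,25))
# shells
for name,(u,v) in dict(g1=(192,181),w1=(226,240),g2=(336,168),w2=(341,245)).items():
    g=cv2.cvtColor(t['color'],cv2.COLOR_RGB2GRAY)
    q=g[v-14:v+15,u-14:u+15].astype(int);bg=int(np.median(q))
    k=(abs(q-bg)>14).astype(np.uint8)
    print(name,bg)
    print('\n'.join(' '.join('%3d'%x for x in r[3:26]) for r in q[3:26]))
E
```

```text
post [ 0.4703 -0.0624  0.0867] 0.0008
knob [0.6219 0.1183 0.0821] 0.0025
cap [ 0.5807 -0.0132  0.0653] 0.001
e_a [ 0.5865 -0.0896  0.0423] 0.0003
e_b [ 0.6531 -0.0345  0.0409] 0.0005
e_c [0.63   0.0431 0.0415] 0.0004
e_d [0.5135 0.0185 0.0418] 0.0005
b_a [ 0.6275 -0.074   0.0283] 0.0003
b_b [ 0.5394 -0.0766  0.0291] 0.0015
b_c [0.6546 0.0019 0.0285] 0.0013
b_d [0.5466 0.0528 0.0284] 0.0011
p0 [ 0.5557 -0.2461  0.0779] 0.0006
p1 [ 0.5453 -0.3383  0.0766] 0.0004
p2 [ 0.5402 -0.3834  0.0754] 0.0003
shg [ 0.6727 -0.1842  0.0319] 0.0047
shw [ 0.4169 -0.2052  0.0297] 0.0017
top yel [(array([356.3333, 201.25  ]), np.int32(24)), (array([384.6538, 205.2692]), np.int32(26)), (array([398.8077, 207.3077]), np.int32(26))]
side yel [(array([293.5   , 112.2727]), np.int32(22)), (array([289.0645, 121.4194]), np.int32(31)), (array([278.3214, 142.    ]), np.int32(28))]
top red [(array([298.25, 226.85]), np.int32(20))]
side red [(array([296.1951, 192.9024]), np.int32(41))]
g1 131
132 132 131 132 132 130 132 132 131 131 130 131 131 130 130 129 130 130 129 129 131 131 130
132 134 131 133 132 130 133 131 
[... 7660 characters left out ...]
  96 124 150 165 173 173 167 146 118 122 129 132 133 130
133 132 133 132 132 131 124 115  97  89  91 110 135 160 168 153 123 119 130 133 133 132 133
134 134 133 134 134 134 134 132 126 116  95  84  98 125 143 127 118 129 135 135 135 134 134
134 134 135 134 134 134 135 133 134 129 118  97  94 101 117 125 129 133 135 136 136 135 136
133 133 134 134 134 134 133 133 133 133 131 125 123 122 126 132 134 133 135 134 135 134 133
132 134 134 134 133 134 134 133 134 134 134 133 133 132 134 133 134 133 134 133 135 135 134
133 133 133 133 134 134 134 134 133 134 134 134 135 133 135 135 134 133 136 135 135 136 135
133 133 133 132 134 133 132 134 133 134 134 134 134 135 133 134 134 136 134 135 136 135 136
```

```bash
cat > plan.py <<'E'
from h import *
from scipy.spatial.transform import Rotation as Ro
def Rt(psi): return Ro.from_euler('z',psi,degrees=True).as_matrix()@np.diag([-1.,1,-1])
def norm(psi,x,y):
    c=np.degrees(np.arctan2(y,x))-90
    while psi>c+90: psi-=180
    while psi<c-90: psi+=180
    return psi
def plan(wps,st=None,vmax=.8):
    """wps: (x,y,z,psi,closure[,extra still rows])"""
    s=st or observe();p=np.array(s['tool_pos']);R=np.array(s['tcp_rot']);rows=[]
    for w in wps:
        x,y,z,psi,c=w[:5];tgt=np.array([x,y,z]);RT=Rt(psi)
        d=np.abs(R.T@(tgt-p)).max()/.04;rv=Ro.from_matrix(R.T@RT).as_rotvec(degrees=True)/6
        n=max(1,int(np.ceil(max(d,np.abs(rv).max(),np.linalg.norm(tgt-p)/.045*1.)/ (w[6] if len(w)>6 else vmax))))
        p0=p.copy();R0=R.copy();q=Ro.from_matrix(R0.T@RT).as_rotvec()
        for i in range(1,n+1):
            pi=p0+(tgt-p0)*i/n;Ri=R0@Ro.from_rotvec(q*i/n).as_matrix()
            a=np.round(R.T@(pi-p)/.04,2)+0.;b=np.round(Ro.from_matrix(R.T@Ri).as_rotvec(degrees=True)/6,2)+0.
            p=p+R@a*.04;R=R@Ro.from_rotvec(b*6,degrees=True).as_matrix()
            rows.append([a.tolist(),b.tolist(),c])
        rows+=[[[0,0,0],[0,0,0],c]]*(w[5] if len(w)>5 else 0)
    print(len(rows),'rows; end',p.round(4))
    for i in range(0,len(rows),12): print(str(rows[i:i+12]).replace(' ','').replace('.0,',',').replace('.0]',']').replace('-0,','0,'))
E
python3 - <<'E'
from h import *
from scipy.optimize import least_squares
np.set_printoptions(precision=4,suppress=True)
t=cam('top')
T=lambda x,y:(150+(x-1)/3,150+(y-1)/3)
for k,(o,C) in dict(w2=((330,234),[(9,4),(18.5,11),(14,17.5),(5,10)]),w1=((215,229),[(6,6),(17.5,9.5),(15.5,16.5),(3.7,13.5)]),
 g1=((181,170),[(4,7),(17,6),(17.2,14.2),(4.3,15)]),g2=((325,157),[(9,3.8),(18.5,11.5),(14.5,17),(4.5,9.5)])).items():
    W=np.array([atz(t,(o[0]+a,o[1]+b),.03)[:2] for a,b in C]);e=(W[1]-W[0]+W[2]-W[3])/2;f=(W[3]-W[0]+W[2]-W[1])/2
    print(k,W.mean(0),'long dir',np.degrees(np.arctan2(e[1],e[0])).round(1),'L',np.linalg.norm(e).round(4),np.linalg.norm(f).round(4))
B=np.array([atz(t,T(*p),.055)[:2] for p in [(3,185),(138,178),(145,318),(8,325)]]);print('bin',B.mean(0),np.linalg.norm(np.roll(B,1,0)-B,axis=1),B)
E_=np.array([[.5865,-.0896],[.6531,-.0345],[.63,.0431],[.5135,.0185]]);Bs=np.array([[.6275,-.074],[.5394,-.0766],[.6546,.0019],[.5466,.0528]])
# assign by angle: try
import itertools
an=np.radians([0,105,-65,-135])
for nm,P in (('ear',E_),('base',Bs)):
    best=None
    for per in itertools.permutations(range(4)):
        f=lambda v:(np.c_[v[0]+.075*np.cos(an+v[2]),v[1]+.075*np.sin(an+v[2])]-P[list(per)]).ravel()
        for a0 in (-2,0,2):
            r=least_squares(f,[.58,-.013,a0])
            if best is None or r.cost<best[0].cost: best=(r,per)
    print(nm,best[0].x,best[1],np.sqrt(2*best[0].cost/4))
E
```

```text
w2 [ 0.4158 -0.2061] long dir -127.0 L 0.0385 0.0249
w1 [0.4218 0.1767] long dir -104.3 L 0.0401 0.0249
g1 [0.6184 0.2958] long dir -84.9 L 0.0433 0.0272
g2 [ 0.6716 -0.186 ] long dir -127.2 L 0.0411 0.0235
bin [0.4407 0.3421] [0.1523 0.1476 0.1523 0.1489] [[0.5113 0.4216]
 [0.5219 0.2744]
 [0.3701 0.262 ]
 [0.3594 0.4105]]
ear [ 0.581  -0.0142  0.8598] (2, 3, 1, 0) 0.0003967946119490741
base [ 0.5811 -0.0139  0.2118] (2, 3, 0, 1) 0.0008007520756007637
```

```bash
python3 - <<'E'
from plan import *
plan([(.4218,.1767,.15,-104.3,0),(.4218,.1767,.006,-104.3,0,1),(.4218,.1767,.006,-104.3,1,5),(.4218,.1767,.13,-104.3,1)])
E
```

```text
35 rows; end [0.422  0.1767 0.1301]
[[[-0.46,-0.43,0.11],[0,0,0.76],0],[[-0.49,-0.4,0.1],[0,0,0.76],0],[[-0.52,-0.35,0.11],[0,0,0.76],0],[[-0.55,-0.31,0.11],[0,0,0.76],0],[[-0.57,-0.27,0.1],[0,0,0.76],0],[[-0.59,-0.22,0.11],[0,0,0.76],0],[[-0.61,-0.18,0.11],[0,0,0.76],0],[[-0.61,-0.12,0.11],[0,0,0.76],0],[[-0.63,-0.07,0.1],[0,0,0.76],0],[[-0.63,-0.03,0.11],[0,0,0.76],0],[[-0.63,0.02,0.11],[0,0,0.76],0],[[-0.62,0.08,0.1],[0,0,0.76],0]]
[[[-0.62,0.12,0.11],[0,0,0.76],0],[[-0.61,0.18,0.11],[0,0,0.76],0],[[-0.59,0.22,0.1],[0,0,0.76],0],[[-0.57,0.27,0.11],[0,0,0.76],0],[[-0.55,0.31,0.11],[0,0,0.76],0],[[-0.52,0.35,0.1],[0,0,0.76],0],[[-0.49,0.4,0.11],[0,0,0.76],0],[[0,0,0.72],[0,0,0],0],[[0,0,0.72],[0,0,0],0],[[0,0,0.72],[0,0,0],0],[[0,0,0.72],[0,0,0],0],[[0,0,0.72],[0,0,0],0]]
[[[0,0,0],[0,0,0],0],[[0,0,0],[0,0,0],1],[[0,0,0],[0,0,0],1],[[0,0,0],[0,0,0],1],[[0,0,0],[0,0,0],1],[[0,0,0],[0,0,0],1],[[0,0,0],[0,0,0],1],[[0,0,-0.77],[0,0,0],1],[[0,0,-0.78],[0,0,0],1],[[0,0,-0.77],[0,0,0],1],[[0,0,-0.78],[0,0,0],1]]
```

Call:
apply_moves --rows '[[[-0.46,-0.43,0.11],[0,0,0.76],0],[[-0.49,-0.4,0.1],[0,0,0.76],0],[[-0.52,-0.35,0.11],[0,0,0.76],0],[[-0.55,-0.31,0.11],[0,0,0.76],0],[[-0.57,-0.27,0.1],[0,0,0.76],0],[[-0.59,-0.22,0.11],[0,0,0.76],0],[[-0.61,-0.18,0.11],[0,0,0.76],0],[[-0.61,-0.12,0.11],[0,0,0.76],0],[[-0.63,-0.07,0.1],[0,0,0.76],0],[[-0.63,-0.03,0.11],[0,0,0.76],0],[[-0.63,0.02,0.11],[0,0,0.76],0],[[-0.62,0.08,0.1],[0,0,0.76],0]]'

```text
time_s: 1.55
tool_pos: [0.3369, 0.3297, 0.1799]
tcp_rot: [[-0.298, 0.955, 0.0], [0.955, 0.298, 0.0], [0.0, 0.0, -1.0]]
wrist_force: [0.3, -0.0, -0.9]
gripper_width: 0.0855
finger_force: 0.0
```

Call:
apply_moves --rows '[[[-0.62,0.12,0.11],[0,0,0.76],0],[[-0.61,0.18,0.11],[0,0,0.76],0],[[-0.59,0.22,0.1],[0,0,0.76],0],[[-0.57,0.27,0.11],[0,0,0.76],0],[[-0.55,0.31,0.11],[0,0,0.76],0],[[-0.52,0.35,0.1],[0,0,0.76],0],[[-0.49,0.4,0.11],[0,0,0.76],0],[[0,0,0.7],[0,0,0],0]]'

```text
time_s: 2.35
tool_pos: [0.4258, 0.1736, 0.1237]
tcp_rot: [[0.257, 0.966, 0.006], [0.966, -0.257, 0.002], [0.003, 0.005, -1.0]]
wrist_force: [-0.4, 1.6, -0.4]
gripper_width: 0.0853
finger_force: 0.0
```

```bash
python3 - <<'E'
s=open('plan.py').read()
i=s.index('def plan');s=s[:i]+'''def plan(wps,st=None,vmax=.9):
    """wps: (x,y,z,psi,closure[,extra still rows[,v]]); turns first, then a straight shift; prints row x count"""
    s=st or observe();p=np.array(s['tool_pos']);R=np.array(s['tcp_rot']);out=[]
    for w in wps:
        x,y,z,psi,c=w[:5];v=w[6] if len(w)>6 else vmax
        rv=Ro.from_matrix(R.T@Rt(psi)).as_rotvec(degrees=True)/6
        if np.abs(rv).max()>.05:
            n=int(np.ceil(np.abs(rv).max()/.95));b=np.round(rv/n,2)+0.;out.append(([0,0,0],b.tolist(),c,n))
            R=R@Ro.from_rotvec(b*n*6,degrees=True).as_matrix()
        d=R.T@(np.array([x,y,z])-p)/.04
        n=max(1,int(np.ceil(max(np.abs(d).max(),np.linalg.norm(d)*.04/.048)/v)));a=np.round(d/n,2)+0.
        p=p+R@a*.04*n
        if np.abs(a).max()>0: out.append((a.tolist(),[0,0,0],c,n))
        if len(w)>5 and w[5]: out.append(([0,0,0],[0,0,0],c,w[5]))
    print('end',p.round(4))
    for o in out: print(o[3],'x',list(o[:3]))
'''
open('plan.py','w').write(s)
E
python3 - <<'E'
from plan import *
s=observe();print(s['tool_pos'],s['qd'])
plan([(.4218,.1767,.006,-104.3,0,1),(.4218,.1767,.006,-104.3,1,5),(.4218,.1767,.13,-104.3,1)])
E
```

```text
[0.42575772 0.17362232 0.12370474] [ 10.65263141  28.16944062 -13.89620065  19.28412612 -22.73512847
 -42.96311658  21.92647929]
end [0.422  0.1766 0.1293]
1 x [[0, 0, 0], [0.05, -0.03, -0.1], 0]
4 x [[0.01, -0.03, 0.74], [0, 0, 0], 0]
1 x [[0, 0, 0], [0, 0, 0], 0]
1 x [[0.01, 0.01, -0.02], [0, 0, 0], 1]
5 x [[0, 0, 0], [0, 0, 0], 1]
4 x [[0.0, 0.0, -0.77], [0, 0, 0], 1]
```

Call:
apply_moves --rows '[[[0,0,0.72],[0,0,0],0],[[0,0,0.72],[0,0,0],0],[[0,0,0.73],[0,0,0],0],[[0,0,0.73],[0,0,0],0],[[0,0,0],[0,0,0],0],[[0,0,0],[0,0,0],0],[[0,0,0],[0,0,0],1],[[0,0,0],[0,0,0],1],[[0,0,0],[0,0,0],1],[[0,0,0],[0,0,0],1],[[0,0,0],[0,0,0],1],[[0,0,0],[0,0,0],1]]'

```text
time_s: 3.55
tool_pos: [0.4223, 0.1772, 0.007]
tcp_rot: [[0.247, 0.969, 0.001], [0.969, -0.247, 0.001], [0.001, 0.001, -1.0]]
wrist_force: [-3.2, -1.1, 12.5]
gripper_width: 0.0292
finger_force: 59.0
```

```bash
python3 - <<'E'
from plan import *
print(observe()['tool_pos'],observe()['gripper_width'])
xb=np.array([.997,.072]);yb=np.array([-.072,.997]);c=np.array([.4407,.3421])
for a,b in((-1,-1),(-1,1),(1,-1),(1,1)): print(c+.033*a*xb+.03*b*yb)
x,y=c-.033*xb-.03*yb
plan([(.4218,.1767,.11,-104.3,1,0),(x,y,.11,-86,1,0),(x,y,.03,-86,1,2),(x,y,.03,-86,.4,2),(x,y,.15,-86,.4,2)])
E
```

```text
[0.42232423 0.17719108 0.00699385] 0.02915538179649792
[0.409959 0.309814]
[0.405639 0.369634]
[0.475761 0.314566]
[0.471441 0.374386]
end [0.4098 0.3097 0.1499]
3 x [[0.0, 0.0, -0.86], [0, 0, 0], 1]
4 x [[0, 0, 0], [0.0, 0.0, -0.76], 1]
4 x [[0.83, -0.02, 0.0], [0, 0, 0], 1]
3 x [[0.0, 0.0, 0.67], [0, 0, 0], 1]
2 x [[0, 0, 0], [0, 0, 0], 1]
1 x [[0.01, 0.0, 0.0], [0, 0, 0], 0.4]
2 x [[0, 0, 0], [0, 0, 0], 0.4]
4 x [[0.0, 0.0, -0.75], [0, 0, 0], 0.4]
2 x [[0, 0, 0], [0, 0, 0], 0.4]
```

Call:
apply_moves --rows '[[[0,0,-0.86],[0,0,0],1],[[0,0,-0.86],[0,0,0],1],[[0,0,-0.86],[0,0,0],1],[[0,0,0],[0,0,-0.76],1],[[0,0,0],[0,0,-0.76],1],[[0,0,0],[0,0,-0.76],1],[[0,0,0],[0,0,-0.76],1],[[0.83,-0.02,0],[0,0,0],1],[[0.83,-0.02,0],[0,0,0],1],[[0.83,-0.02,0],[0,0,0],1],[[0.83,-0.02,0],[0,0,0],1],[[0,0,0],[0,0,0],1]]'

```text
time_s: 4.75
tool_pos: [0.4085, 0.3144, 0.1095]
tcp_rot: [[-0.075, 0.997, 0.0], [0.997, 0.075, 0.003], [0.003, 0.001, -1.0]]
wrist_force: [-0.1, 0.3, -0.8]
gripper_width: 0.029
finger_force: 59.8
```

Call:
apply_moves --rows '[[[0,0,0.67],[0,0,0],1],[[0,0,0.67],[0,0,0],1],[[0,0,0.67],[0,0,0],1],[[0,0,0],[0,0,0],1],[[0,0,0],[0,0,0],1],[[0,0,0],[0,0,0],0.4],[[0,0,0],[0,0,0],0.4],[[0,0,0],[0,0,0],0.4],[[0,0,-0.75],[0,0,0],0.4],[[0,0,-0.75],[0,0,0],0.4],[[0,0,-0.75],[0,0,0],0],[[0,0,-0.75],[0,0,0],0]]'

```text
time_s: 5.95
tool_pos: [0.41, 0.3091, 0.1516]
tcp_rot: [[-0.069, 0.998, 0.001], [0.998, 0.069, 0.002], [0.001, 0.002, -1.0]]
wrist_force: [1.6, 0.1, -0.7]
gripper_width: 0.0777
finger_force: 0.0
```

```bash
python3 - <<'E'
from plan import *
print(observe()['tool_pos'],observe()['gripper_width'])
t=cam('top');crop(t,150,130,260,140,3,'pics/t2.png')
x,y=.4057,.3697
st=observe();st=dict(st,tool_pos=[.4098,.3097,.15],tcp_rot=Rt(-86))
print('to g1');plan([(.6184,.2958,.15,-84.9,0,0),(.6184,.2958,.006,-84.9,0,2),(.6184,.2958,.006,-84.9,1,6),(.6184,.2958,.11,-84.9,1,0),(x,y,.11,-86,1,1),(x,y,.03,-86,1,2),(x,y,.03,-86,.4,3),(x,y,.15,-86,.4,0)],st)
E
```

```text
[0.40997412 0.30912025 0.15158716] 0.07774620256424387
to g1
end [0.4058 0.3699 0.15  ]
1 x [[0, 0, 0], [0.0, 0.0, -0.18], 0]
6 x [[-0.13, 0.86, 0.0], [0, 0, 0], 0]
4 x [[-0.01, 0.0, 0.9], [0, 0, 0], 0]
2 x [[0, 0, 0], [0, 0, 0], 0]
1 x [[0.01, 0.0, 0.0], [0, 0, 0], 1]
6 x [[0, 0, 0], [0, 0, 0], 1]
3 x [[0.0, 0.0, -0.87], [0, 0, 0], 1]
1 x [[0, 0, 0], [0.0, 0.0, 0.18], 1]
6 x [[0.37, -0.86, 0.0], [0, 0, 0], 1]
1 x [[0, 0, 0], [0, 0, 0], 1]
3 x [[0.0, 0.0, 0.67], [0, 0, 0], 1]
2 x [[0, 0, 0], [0, 0, 0], 1]
1 x [[0.0, -0.01, 0.0], [0, 0, 0], 0.4]
3 x [[0, 0, 0], [0, 0, 0], 0.4]
4 x [[0.0, 0.0, -0.75], [0, 0, 0], 0.4]
```

View pics/t2.png

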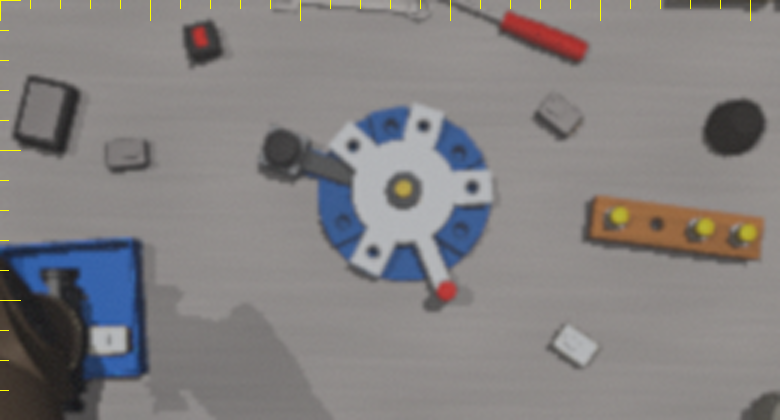

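White shell w1 lies in the bin at crop (109,340). The other shells haven't moved, so the grey one at (127,153) is next.

Call:
apply_moves --rows '[[[-0.13,0.86,0],[0,0,-0.18],0],[[-0.13,0.86,0],[0,0,0],0],[[-0.13,0.86,0],[0,0,0],0],[[-0.13,0.86,0],[0,0,0],0],[[-0.13,0.86,0],[0,0,0],0],[[-0.13,0.86,0],[0,0,0],0],[[0,0,0],[0,0,0],0],[[0,0,0.9],[0,0,0],0],[[0,0,0.9],[0,0,0],0],[[0,0,0.9],[0,0,0],0],[[0,0,0.9],[0,0,0],0],[[0,0,0],[0,0,0],0]]'

```text
time_s: 7.2
tool_pos: [0.6143, 0.2945, 0.0012]
tcp_rot: [[-0.088, 0.996, -0.007], [0.996, 0.088, -0.003], [-0.003, -0.007, -1.0]]
wrist_force: [0.1, 0.8, -0.2]
gripper_width: 0.0852
finger_force: 0.0
```

Call:
apply_moves --rows '[[[0,0,0],[0,0,0],0],[[0,0,0],[0,0,0],1],[[0,0,0],[0,0,0],1],[[0,0,0],[0,0,0],1],[[0,0,0],[0,0,0],1],[[0,0,0],[0,0,0],1],[[0,0,0],[0,0,0],1],[[0,0,-0.87],[0,0,0],1],[[0,0,-0.87],[0,0,0],1],[[0,0,-0.87],[0,0,0],1]]'

```text
time_s: 8.2
tool_pos: [0.6177, 0.2953, 0.1106]
tcp_rot: [[-0.088, 0.996, -0.0], [0.996, 0.088, -0.0], [-0.0, -0.0, -1.0]]
wrist_force: [-0.2, -0.3, -0.6]
gripper_width: 0.0291
finger_force: 59.1
```

Gripped. Carrying it to the bin.

Call:
apply_moves --rows '[[[0.37,-0.86,0],[0,0,0.18],1],[[0.37,-0.86,0],[0,0,0],1],[[0.37,-0.86,0],[0,0,0],1],[[0.37,-0.86,0],[0,0,0],1],[[0.37,-0.86,0],[0,0,0],1],[[0.37,-0.86,0],[0,0,0],1],[[0,0,0],[0,0,0],1],[[0,0,0],[0,0,0],1],[[0,0,0.67],[0,0,0],1],[[0,0,0.67],[0,0,0],1],[[0,0,0.67],[0,0,0],1],[[0,0,0],[0,0,0],1]]'

```text
time_s: 9.4
tool_pos: [0.4056, 0.3668, 0.0264]
tcp_rot: [[-0.067, 0.998, -0.002], [0.998, 0.067, -0.004], [-0.004, -0.003, -1.0]]
wrist_force: [-0.5, -0.2, -0.6]
gripper_width: 0.0288
finger_force: 59.1
```

Call:
apply_moves --rows '[[[0,0,0],[0,0,0],1],[[0,0,0],[0,0,0],0.4],[[0,0,0],[0,0,0],0.4],[[0,0,0],[0,0,0],0.4],[[0,0,-0.75],[0,0,0],0.4],[[0,0,-0.75],[0,0,0],0.4],[[0,0,-0.75],[0,0,0],0.4],[[0,0,-0.75],[0,0,0],0.4],[[0,0,0],[0,0,0],0],[[0,0,0],[0,0,0],0]]'

```text
time_s: 10.4
tool_pos: [0.4062, 0.3698, 0.1505]
tcp_rot: [[-0.069, 0.998, 0.002], [0.998, 0.069, 0.003], [0.003, 0.002, -1.0]]
wrist_force: [-1.3, 0.5, -0.8]
gripper_width: 0.0781
finger_force: 0.0
```

```bash
python3 - <<'E'
from plan import *
st=observe();print(st['tool_pos'])
t=cam('top');g=cv2.cvtColor(t['color'],cv2.COLOR_RGB2GRAY)
m=(g[230:262,325:360]>150).astype(np.uint8);c=cv2.findContours(m,0,2)[0];print([ (r:=cv2.minAreaRect(k)) for k in c],atz(t,(325+cv2.minAreaRect(max(c,key=len))[0][0],230+cv2.minAreaRect(max(c,key=len))[0][1]),.03))
cv2.imwrite('x.png',t['color'])
x,y=.4758,.3146
plan([(.4158,-.2061,.15,-127,0,2),(.4158,-.2061,.006,-127,0,2),(.4158,-.2061,.006,-127,1,6),(.4158,-.2061,.13,-127,1,0),(x,y,.13,-86,1,1),(x,y,.03,-86,1,2),(x,y,.03,-86,.4,3),(x,y,.15,-86,.4,0)])
E
```

```text
[0.40621778 0.36977459 0.15054775]
[((16.601348876953125, 14.358108520507812), (12.554744720458984, 8.486078262329102), 35.53767776489258)] [ 0.41662303 -0.20603482  0.03      ]
end [0.4758 0.3145 0.1498]
8 x [[0, 0, 0], [0.0, 0.0, 0.85], 0]
14 x [[-0.81, 0.63, 0.0], [0, 0, 0], 0]
2 x [[0, 0, 0], [0, 0, 0], 0]
4 x [[-0.01, 0.0, 0.89], [0, 0, 0], 0]
2 x [[0, 0, 0], [0, 0, 0], 0]
1 x [[0.01, 0.01, 0.01], [0, 0, 0], 1]
6 x [[0, 0, 0], [0, 0, 0], 1]
4 x [[0.0, 0.0, -0.77], [0, 0, 0], 1]
8 x [[0, 0, 0], [0.0, 0.0, -0.85], 1]
15 x [[0.86, 0.16, 0.0], [0, 0, 0], 1]
1 x [[0, 0, 0], [0, 0, 0], 1]
3 x [[0.0, 0.0, 0.83], [0, 0, 0], 1]
2 x [[0, 0, 0], [0, 0, 0], 1]
1 x [[-0.01, 0.0, 0.01], [0, 0, 0], 0.4]
3 x [[0, 0, 0], [0, 0, 0], 0.4]
4 x [[0.0, 0.0, -0.75], [0, 0, 0], 0.4]
```

Call:
apply_moves --rows '[[[0,0,0],[0,0,0.85],0],[[0,0,0],[0,0,0.85],0],[[0,0,0],[0,0,0.85],0],[[0,0,0],[0,0,0.85],0],[[0,0,0],[0,0,0.85],0],[[0,0,0],[0,0,0.85],0],[[0,0,0],[0,0,0.85],0],[[0,0,0],[0,0,0.85],0],[[-0.81,0.63,0],[0,0,0],0],[[-0.81,0.63,0],[0,0,0],0],[[-0.81,0.63,0],[0,0,0],0],[[-0.81,0.63,0],[0,0,0],0]]'

```text
time_s: 11.65
tool_pos: [0.4079, 0.2031, 0.1482]
tcp_rot: [[0.599, 0.801, -0.001], [0.801, -0.599, -0.001], [-0.001, -0.0, -1.0]]
wrist_force: [1.3, -0.7, 0.5]
gripper_width: 0.0851
finger_force: 0.0
```

Call:
apply_moves --rows '[[[-0.81,0.63,0],[0,0,0],0],[[-0.81,0.63,0],[0,0,0],0],[[-0.81,0.63,0],[0,0,0],0],[[-0.81,0.63,0],[0,0,0],0],[[-0.81,0.63,0],[0,0,0],0],[[-0.81,0.63,0],[0,0,0],0],[[-0.81,0.63,0],[0,0,0],0],[[-0.81,0.63,0],[0,0,0],0],[[-0.81,0.63,0],[0,0,0],0],[[-0.81,0.63,0],[0,0,0],0],[[0,0,0],[0,0,0],0],[[0,0,0],[0,0,0],0]]'

```text
time_s: 12.85
tool_pos: [0.4151, -0.2062, 0.1482]
tcp_rot: [[0.602, 0.798, -0.002], [0.798, -0.602, 0.0], [-0.001, -0.001, -1.0]]
wrist_force: [-0.2, 0.2, -0.4]
gripper_width: 0.0855
finger_force: 0.0
```

Call:
apply_moves --rows '[[[0,0,0.9],[0,0,0],0],[[0,0,0.9],[0,0,0],0],[[0,0,0.9],[0,0,0],0],[[0,0,0.9],[0,0,0],0],[[0,0,0],[0,0,0],0],[[0,0,0],[0,0,0],0],[[0,0,0],[0,0,0],1],[[0,0,0],[0,0,0],1],[[0,0,0],[0,0,0],1],[[0,0,0],[0,0,0],1],[[0,0,0],[0,0,0],1],[[0,0,0],[0,0,0],1]]'

```text
time_s: 14.05
tool_pos: [0.4167, -0.2054, 0.006]
tcp_rot: [[0.599, 0.8, 0.002], [0.8, -0.599, 0.0], [0.001, 0.001, -1.0]]
wrist_force: [-1.9, 1.5, 14.9]
gripper_width: 0.029
finger_force: 57.7
```

Call:
apply_moves --rows '[[[0,0,-0.77],[0,0,0],1],[[0,0,-0.77],[0,0,0],1],[[0,0,-0.77],[0,0,0],1],[[0,0,-0.77],[0,0,0],1],[[0,0,0],[0,0,-0.85],1],[[0,0,0],[0,0,-0.85],1],[[0,0,0],[0,0,-0.85],1],[[0,0,0],[0,0,-0.85],1],[[0,0,0],[0,0,-0.85],1],[[0,0,0],[0,0,-0.85],1],[[0,0,0],[0,0,-0.85],1],[[0,0,0],[0,0,-0.85],1]]'

```text
time_s: 15.25
tool_pos: [0.4159, -0.2054, 0.1284]
tcp_rot: [[-0.073, 0.997, 0.0], [0.997, 0.073, 0.0], [0.0, 0.0, -1.0]]
wrist_force: [0.2, 0.1, -0.7]
gripper_width: 0.0293
finger_force: 59.4
```

Call:
apply_moves --rows '[[[0.86,0.16,0],[0,0,0],1],[[0.86,0.16,0],[0,0,0],1],[[0.86,0.16,0],[0,0,0],1],[[0.86,0.16,0],[0,0,0],1],[[0.86,0.16,0],[0,0,0],1],[[0.86,0.16,0],[0,0,0],1],[[0.86,0.16,0],[0,0,0],1],[[0.86,0.16,0],[0,0,0],1],[[0.86,0.16,0],[0,0,0],1],[[0.86,0.16,0],[0,0,0],1],[[0.86,0.16,0],[0,0,0],1],[[0.86,0.16,0],[0,0,0],1]]'

```text
time_s: 16.45
tool_pos: [0.4641, 0.2131, 0.1284]
tcp_rot: [[-0.069, 0.998, 0.0], [0.998, 0.069, 0.0], [0.0, 0.0, -1.0]]
wrist_force: [1.1, 0.4, 0.2]
gripper_width: 0.0293
finger_force: 59.4
```

Call:
apply_moves --rows '[[[0.86,0.16,0],[0,0,0],1],[[0.86,0.16,0],[0,0,0],1],[[0.86,0.16,0],[0,0,0],1],[[0,0,0],[0,0,0],1],[[0,0,0],[0,0,0],1]]'

```text
time_s: 16.95
tool_pos: [0.4758, 0.3163, 0.128]
tcp_rot: [[-0.071, 0.998, -0.0], [0.998, 0.071, -0.001], [-0.001, -0.0, -1.0]]
wrist_force: [0.1, -0.6, -0.8]
gripper_width: 0.0293
finger_force: 59.4
```

Call:
apply_moves --rows '[[[0,0,0.82],[0,0,0],1],[[0,0,0.82],[0,0,0],1],[[0,0,0.82],[0,0,0],1],[[0,0,0],[0,0,0],1],[[0,0,0],[0,0,0],1],[[0,0,0],[0,0,0],0.4],[[0,0,0],[0,0,0],0.4],[[0,0,0],[0,0,0],0.4],[[0,0,-0.75],[0,0,0],0.4],[[0,0,-0.75],[0,0,0],0.4],[[0,0,-0.75],[0,0,0],0.4],[[0,0,-0.75],[0,0,0],0.4]]'

```text
time_s: 18.15
tool_pos: [0.4762, 0.316, 0.1516]
tcp_rot: [[-0.069, 0.998, 0.001], [0.998, 0.069, 0.001], [0.001, 0.001, -1.0]]
wrist_force: [0.7, 0.7, -0.3]
gripper_width: 0.0516
finger_force: 0.0
```

```bash
python3 - <<'E'
from plan import *
st=observe();print(st['tool_pos'],st['gripper_width'])
t=cam('top');crop(t,150,130,260,140,3,'pics/t3.png')
x,y=.4714,.3744;X,Y=.6716,-.186
plan([(x,y,.18,-86,0,1),(X,Y,.18,-127.2,0,2),(X,Y,.01,-127.2,0,2),(X,Y,.01,-127.2,1,6),(X,Y,.18,-127.2,1,0),(x,y,.18,-86,1,1),(x,y,.03,-86,1,2),(x,y,.03,-86,.4,3),(x,y,.15,-86,.4,0)])
E
```

```text
[0.47624119 0.31602113 0.15163549] 0.05163122200461248
end [0.4715 0.3745 0.15  ]
1 x [[0, 0, 0], [0.06, -0.04, -0.01], 0]
2 x [[0.72, -0.04, -0.3], [0, 0, 0], 0]
1 x [[0, 0, 0], [0, 0, 0], 0]
8 x [[0, 0, 0], [0.0, 0.0, 0.86], 0]
14 x [[-0.58, 0.89, 0.0], [0, 0, 0], 0]
2 x [[0, 0, 0], [0, 0, 0], 0]
5 x [[0.0, 0.0, 0.85], [0, 0, 0], 0]
2 x [[0, 0, 0], [0, 0, 0], 0]
1 x [[0.0, 0.01, 0.0], [0, 0, 0], 1]
6 x [[0, 0, 0], [0, 0, 0], 1]
5 x [[0.0, 0.0, -0.85], [0, 0, 0], 1]
8 x [[0, 0, 0], [0.0, 0.0, -0.86], 1]
16 x [[0.9, -0.25, 0.0], [0, 0, 0], 1]
1 x [[0, 0, 0], [0, 0, 0], 1]
5 x [[-0.01, 0.0, 0.75], [0, 0, 0], 1]
2 x [[0, 0, 0], [0, 0, 0], 1]
1 x [[-0.02, -0.01, 0.01], [0, 0, 0], 0.4]
3 x [[0, 0, 0], [0, 0, 0], 0.4]
4 x [[0.0, 0.0, -0.75], [0, 0, 0], 0.4]
```

View pics/t3.png

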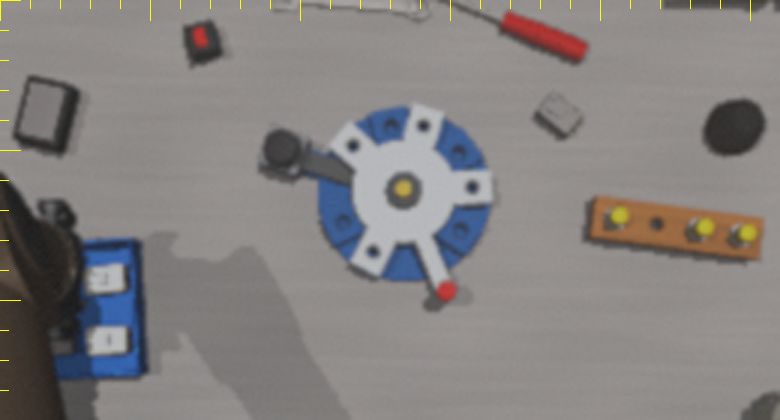

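The bin now holds w1 at (109,340), w2 at (107,279) and g1 partly hidden near (62,340). Grey g2 is still at (558,116), so I'll fetch it.

Call:
apply_moves --rows '[[[0,0,-0.4],[0,0,0],0],[[0,0,-0.4],[0,0,0],0],[[0,0,0],[0,0,0.86],0],[[0,0,0],[0,0,0.86],0],[[0,0,0],[0,0,0.86],0],[[0,0,0],[0,0,0.86],0],[[0,0,0],[0,0,0.86],0],[[0,0,0],[0,0,0.86],0],[[0,0,0],[0,0,0.86],0],[[0,0,0],[0,0,0.86],0],[[-0.54,0.88,0],[0,0,0],0],[[-0.54,0.88,0],[0,0,0],0]]'

```text
time_s: 19.4
tool_pos: [0.5059, 0.2395, 0.182]
tcp_rot: [[0.603, 0.797, 0.001], [0.797, -0.603, 0.001], [0.001, 0.0, -1.0]]
wrist_force: [0.8, -0.2, 0.5]
gripper_width: 0.0852
finger_force: 0.0
```

Call:
apply_moves --rows '[[[-0.54,0.88,0],[0,0,0],0],[[-0.54,0.88,0],[0,0,0],0],[[-0.54,0.88,0],[0,0,0],0],[[-0.54,0.88,0],[0,0,0],0],[[-0.54,0.88,0],[0,0,0],0],[[-0.54,0.88,0],[0,0,0],0],[[-0.54,0.88,0],[0,0,0],0],[[-0.54,0.88,0],[0,0,0],0],[[-0.54,0.88,0],[0,0,0],0],[[-0.54,0.88,0],[0,0,0],0],[[-0.54,0.88,0],[0,0,0],0],[[0,0,0],[0,0,0],0]]'

```text
time_s: 20.6
tool_pos: [0.6697, -0.1927, 0.1824]
tcp_rot: [[0.612, 0.791, 0.001], [0.791, -0.612, -0.005], [-0.003, 0.004, -1.0]]
wrist_force: [0.7, -1.3, 0.7]
gripper_width: 0.0854
finger_force: 0.0
```

Call:
apply_moves --rows '[[[0,0,0],[0,0,0],0],[[0,0,0],[0,0,0],0]]'

```text
time_s: 20.8
tool_pos: [0.6699, -0.1834, 0.1817]
tcp_rot: [[0.605, 0.796, 0.0], [0.796, -0.605, 0.001], [0.001, -0.001, -1.0]]
wrist_force: [-1.0, -0.1, -0.2]
gripper_width: 0.0854
finger_force: 0.0
```

```bash
python3 - <<'E'
from plan import *
x,y=.4714,.3744;X,Y=.6716,-.186
plan([(X,Y,.01,-127.2,0,2)])
E
```

```text
end [ 0.6719 -0.1872  0.0097]
5 x [[-0.01, 0.02, 0.86], [0, 0, 0], 0]
2 x [[0, 0, 0], [0, 0, 0], 0]
```

Call:
apply_moves --rows '[[[-0.01,0.02,0.86],[0,0,0],0],[[-0.01,0.02,0.86],[0,0,0],0],[[-0.01,0.02,0.86],[0,0,0],0],[[-0.01,0.02,0.86],[0,0,0],0],[[0,0,0.86],[0,0,0],0],[[0,0,0],[0,0,0],0],[[0,0,0],[0,0,0],1],[[0,0,0],[0,0,0],1],[[0,0,0],[0,0,0],1],[[0,0,0],[0,0,0],1],[[0,0,0],[0,0,0],1],[[0,0,0],[0,0,0],1]]'

```text
time_s: 22.0
tool_pos: [0.6726, -0.1882, 0.0117]
tcp_rot: [[0.606, 0.795, 0.003], [0.795, -0.606, -0.0], [0.002, 0.002, -1.0]]
wrist_force: [-1.0, 0.9, 7.7]
gripper_width: 0.0287
finger_force: 60.7
```

Call:
apply_moves --rows '[[[0,0,-0.85],[0,0,0],1],[[0,0,-0.85],[0,0,0],1],[[0,0,-0.85],[0,0,0],1],[[0,0,-0.85],[0,0,0],1],[[0,0,0],[0,0,-0.86],1],[[0,0,0],[0,0,-0.86],1],[[0,0,0],[0,0,-0.86],1],[[0,0,0],[0,0,-0.86],1],[[0,0,0],[0,0,-0.86],1],[[0,0,0],[0,0,-0.86],1],[[0,0,0],[0,0,-0.86],1],[[0,0,0],[0,0,-0.86],1]]'

```text
time_s: 23.2
tool_pos: [0.6714, -0.1881, 0.1464]
tcp_rot: [[-0.073, 0.997, 0.001], [0.997, 0.073, -0.0], [-0.0, 0.001, -1.0]]
wrist_force: [0.4, 0.4, -0.8]
gripper_width: 0.0287
finger_force: 59.5
```

```bash
python3 - <<'E'
from plan import *
x,y=.4714,.3744
print(observe()['tool_pos'])
plan([(x,y,.15,-86,1,2),(x,y,.03,-86,1,2)])
E
```

```text
[ 0.67142075 -0.1881485   0.14640984]
end [0.4718 0.3748 0.0294]
16 x [[0.9, -0.25, -0.01], [0, 0, 0], 1]
2 x [[0, 0, 0], [0, 0, 0], 1]
4 x [[0.0, 0.01, 0.77], [0, 0, 0], 1]
2 x [[0, 0, 0], [0, 0, 0], 1]
```

Call:
apply_moves --rows '[[[0.9,-0.25,0],[0,0,0],1],[[0.9,-0.25,0],[0,0,0],1],[[0.9,-0.25,0],[0,0,0],1],[[0.9,-0.25,0],[0,0,0],1],[[0.9,-0.25,0],[0,0,0],1],[[0.9,-0.25,0],[0,0,0],1],[[0.9,-0.25,0],[0,0,0],1],[[0.9,-0.25,0],[0,0,0],1],[[0.9,-0.25,0],[0,0,0],1],[[0.9,-0.25,0],[0,0,0],1],[[0.9,-0.25,0],[0,0,0],1],[[0.9,-0.25,0],[0,0,0],1]]'

```text
time_s: 24.4
tool_pos: [0.5214, 0.236, 0.1465]
tcp_rot: [[-0.069, 0.998, 0.001], [0.998, 0.069, 0.001], [0.001, 0.001, -1.0]]
wrist_force: [0.4, -0.3, -1.0]
gripper_width: 0.0288
finger_force: 59.5
```

Call:
apply_moves --rows '[[[0.9,-0.25,0],[0,0,0],1],[[0.9,-0.25,0],[0,0,0],1],[[0.9,-0.25,0],[0,0,0],1],[[0.9,-0.25,0],[0,0,0],1],[[0,0,0],[0,0,0],1],[[0,0,0],[0,0,0],1],[[0,0,0],[0,0,0],1]]'

```text
time_s: 25.1
tool_pos: [0.4728, 0.3743, 0.1461]
tcp_rot: [[-0.067, 0.998, 0.001], [0.998, 0.067, -0.0], [-0.0, 0.001, -1.0]]
wrist_force: [0.1, -0.2, -1.0]
gripper_width: 0.0284
finger_force: 59.5
```

Call:
apply_moves --rows '[[[0,0,0.74],[0,0,0],1],[[0,0,0.74],[0,0,0],1],[[0,0,0.74],[0,0,0],1],[[0,0,0.7],[0,0,0],1],[[0,0,0],[0,0,0],1],[[0,0,0],[0,0,0],0.4],[[0,0,0],[0,0,0],0.4],[[0,0,0],[0,0,0],0.4],[[0,0,-0.75],[0,0,0],0.4],[[0,0,-0.75],[0,0,0],0.4],[[0,0,-0.75],[0,0,0],0.4],[[0,0,-0.75],[0,0,0],0.4]]'

```text
time_s: 26.3
tool_pos: [0.4729, 0.3759, 0.1518]
tcp_rot: [[-0.069, 0.998, 0.002], [0.998, 0.069, 0.002], [0.002, 0.003, -1.0]]
wrist_force: [-0.1, 0.1, -0.0]
gripper_width: 0.0514
finger_force: 0.0
```

All four shells are in the bin. Next is gripping the post; I'll also take a check picture of the bin.

```bash
python3 - <<'E'
from plan import *
t=cam('top');crop(t,150,190,80,80,5,'pics/b.png')
x,y=.4703,-.0624
plan([(x,y,.15,-175,0,2),(x,y,.055,-175,0,2),(x,y,.055,-175,1,5)])
E
```

```text
end [ 0.4703 -0.0626  0.0549]
16 x [[0, 0, 0], [0.0, -0.01, 0.93], 0]
13 x [[-0.08, 0.84, 0.02], [0, 0, 0], 0]
2 x [[0, 0, 0], [0, 0, 0], 0]
1 x [[0, 0, 0], [0.04, 0.03, -0.06], 0]
3 x [[0.01, 0.01, 0.78], [0, 0, 0], 0]
2 x [[0, 0, 0], [0, 0, 0], 0]
5 x [[0, 0, 0], [0, 0, 0], 1]
```

View pics/b.png

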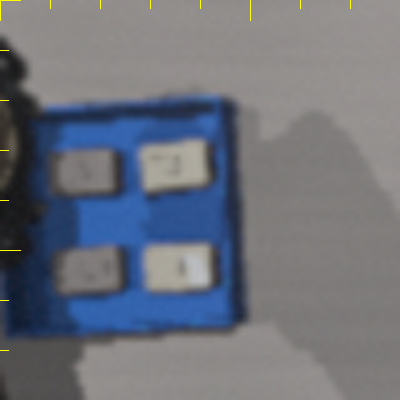

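The picture shows all four shells flat inside the bin, at crop (85,170), (177,165), (88,270) and (180,268).

Call:
apply_moves --rows '[[[0,0,0],[0,0,0.93],0],[[0,0,0],[0,0,0.93],0],[[0,0,0],[0,0,0.93],0],[[0,0,0],[0,0,0.93],0],[[0,0,0],[0,0,0.93],0],[[0,0,0],[0,0,0.93],0],[[0,0,0],[0,0,0.93],0],[[0,0,0],[0,0,0.93],0],[[0,0,0],[0,0,0.93],0],[[0,0,0],[0,0,0.93],0],[[0,0,0],[0,0,0.93],0],[[0,0,0],[0,0,0.93],0]]'

```text
time_s: 27.55
tool_pos: [0.4728, 0.3761, 0.1503]
tcp_rot: [[0.893, 0.451, 0.002], [0.451, -0.893, 0.002], [0.003, -0.001, -1.0]]
wrist_force: [-0.6, -0.5, 0.3]
gripper_width: 0.0854
finger_force: 0.0
```

Call:
apply_moves --rows '[[[0,0,0],[0,0,0.93],0],[[0,0,0],[0,0,0.93],0],[[0,0,0],[0,0,0.93],0],[[0,0,0],[0,0,0.93],0],[[-0.08,0.84,0.02],[0,0,0],0],[[-0.08,0.84,0.02],[0,0,0],0],[[-0.08,0.84,0.02],[0,0,0],0],[[-0.08,0.84,0.02],[0,0,0],0],[[-0.08,0.84,0.02],[0,0,0],0],[[-0.08,0.84,0.02],[0,0,0],0],[[-0.08,0.84,0.02],[0,0,0],0],[[-0.08,0.84,0.02],[0,0,0],0]]'

```text
time_s: 28.75
tool_pos: [0.4693, 0.1045, 0.1437]
tcp_rot: [[0.997, 0.082, 0.003], [0.082, -0.997, 0.002], [0.003, -0.001, -1.0]]
wrist_force: [-0.1, -0.1, -0.0]
gripper_width: 0.0854
finger_force: 0.0
```

Call:
apply_moves --rows '[[[-0.08,0.84,0.02],[0,0,0],0],[[-0.08,0.84,0.02],[0,0,0],0],[[-0.08,0.84,0.02],[0,0,0],0],[[-0.08,0.84,0.02],[0,0,0],0],[[-0.08,0.84,0.02],[0,0,0],0],[[0,0,0],[0,0,0],0],[[0,0,0],[0,0,0],0],[[0,0,0],[0,0,0],0]]'

```text
time_s: 29.55
tool_pos: [0.4667, -0.0622, 0.1389]
tcp_rot: [[0.997, 0.083, 0.001], [0.083, -0.997, 0.001], [0.001, -0.001, -1.0]]
wrist_force: [-0.0, 0.1, -0.8]
gripper_width: 0.0854
finger_force: 0.0
```

```bash
python3 - <<'E'
from plan import *
print(observe()['tool_pos'],observe()['joint_pos'])
x,y=.4703,-.0624
plan([(x,y,.055,-175,0,2)])
E
```

```text
[ 0.46672831 -0.06217136  0.13890866] [-37.56214326  22.27293523  51.04782107 120.41596454 -23.61259548
  47.59038142 -57.54855977]
end [ 0.4704 -0.0618  0.0549]
3 x [[0.03, 0.0, 0.7], [0, 0, 0], 0]
2 x [[0, 0, 0], [0, 0, 0], 0]
```

Call:
apply_moves --rows '[[[0.03,0,0.7],[0,0,0],0],[[0.03,0,0.7],[0,0,0],0],[[0.03,0,0.7],[0,0,0],0],[[0,0,0],[0,0,0],0],[[0,0,0],[0,0,0],0],[[0,0,0],[0,0,0],1],[[0,0,0],[0,0,0],1],[[0,0,0],[0,0,0],1],[[0,0,0],[0,0,0],1],[[0,0,0],[0,0,0],1],[[0,0,0],[0,0,0],1]]'

```text
time_s: 30.65
tool_pos: [0.4701, -0.0627, 0.0551]
tcp_rot: [[0.997, 0.082, 0.001], [0.082, -0.997, 0.001], [0.001, -0.001, -1.0]]
wrist_force: [-1.7, 1.7, 8.3]
gripper_width: 0.0204
finger_force: 58.2
```

```bash
python3 - <<'E'
from plan import *
s=observe();print(s['tool_pos'],s['gripper_width'],s['wrist_force'])
c=np.array([.581,-.014]);p=np.array(s['tool_pos'][:2]);r=np.linalg.norm(p-c);a0=np.arctan2(*(p-c)[::-1]);print(r,np.degrees(a0))
# arc waypoints: turntable angle from .648 down
for th in (.648,.5,.4,.3,.2,.1,0): 
    a=a0-(.648-th);print(th,c+.12*np.array([np.cos(a),np.sin(a)]))
def arc(ths): return [(*(c+.12*np.array([np.cos(a0-.648+th),np.sin(a0-.648+th)])),s['tool_pos'][2],-175,1,0,.35) for th in ths]
plan(arc([.54,.44,.36,.3]))
E
```

```text
[ 0.47013038 -0.06268089  0.05508228] 0.02035843948872889 [-1.68230928  1.74209653  8.33552454]
0.1210863365025822 -156.2945693546355
0.648 [ 0.47112506 -0.06224415]
0.5 [ 0.46521212 -0.04551455]
0.4 [ 0.46264437 -0.03379761]
0.3 [ 0.46125919 -0.02188286]
0.2 [ 0.46107043 -0.00988934]
0.1 [0.46207996 0.0020631 ]
0 [0.4642777  0.01385505]
end [ 0.4613 -0.0217  0.0551]
1 x [[0, 0, 0], [-0.01, -0.01, -0.05], 1]
1 x [[-0.06, -0.32, 0.0], [0, 0, 0], 1]
1 x [[-0.05, -0.3, 0.0], [0, 0, 0], 1]
1 x [[-0.02, -0.24, 0.0], [0, 0, 0], 1]
1 x [[0.0, -0.18, 0.0], [0, 0, 0], 1]
```

Call:
apply_moves --rows '[[[-0.06,-0.16,0],[0,0,0],1],[[-0.06,-0.16,0],[0,0,0],1],[[-0.05,-0.15,0],[0,0,0],1],[[-0.04,-0.15,0],[0,0,0],1],[[-0.03,-0.15,0],[0,0,0],1],[[-0.01,-0.15,0],[0,0,0],1],[[0,0,0],[0,0,0],1],[[0,0,0],[0,0,0],1]]'

```text
time_s: 31.45
tool_pos: [0.4575, -0.0288, 0.0551]
tcp_rot: [[0.997, 0.079, 0.002], [0.079, -0.997, -0.002], [0.002, 0.002, -1.0]]
wrist_force: [1.5, -6.7, 5.1]
gripper_width: 0.0205
finger_force: 60.3
```

```bash
python3 - <<'E'
from plan import *
s=observe();print(s['tool_pos'],s['gripper_width'],s['wrist_force'])
c=np.array([.581,-.014]);p=np.array(s['tool_pos'][:2]);a=np.arctan2(*(p-c)[::-1]);print(np.linalg.norm(p-c),.648+np.unwrap([np.radians(-156.3),a])[1]-np.radians(-156.3))
E
```

```text
[ 0.45752521 -0.02877559  0.05506094] 0.02050338870175545 [ 1.47579415 -6.6767415   5.06009363]
0.12435570243273861 0.35345551172025536
```

Call:
apply_moves --rows '[[[0.05,-0.1,0],[0,0,0],1],[[0.05,-0.1,0],[0,0,0],1],[[0,0,0],[0,0,0],1],[[0,0,0],[0,0,0],1]]'

```text
time_s: 31.85
tool_pos: [0.4568, -0.0197, 0.0547]
tcp_rot: [[0.997, 0.079, -0.005], [0.079, -0.997, 0.001], [-0.005, -0.001, -1.0]]
wrist_force: [-13.6, -4.4, 22.7]
gripper_width: 0.0203
finger_force: 62.8
```

```bash
python3 - <<'E'
from plan import *
s=observe();print(s['tool_pos'],s['gripper_width'],s['wrist_force'])
c=np.array([.581,-.014]);p=np.array(s['tool_pos'][:2]);a=np.arctan2(*(p-c)[::-1]);print(np.linalg.norm(p-c),.648+np.unwrap([np.radians(-156.3),a])[1]-np.radians(-156.3))
E
```

```text
[ 0.45684905 -0.01973692  0.05470704] 0.020330316651407714 [-13.62365614  -4.38231064  22.71351089]
0.1242834326935747 0.2805333575066027
```

Call:
apply_moves --rows '[[[0.04,-0.14,0],[0,0,0],1],[[0.04,-0.14,0],[0,0,0],1],[[0.04,-0.14,0],[0,0,0],1],[[0.04,-0.14,0],[0,0,0],1],[[0,0,0],[0,0,0],1],[[0,0,0],[0,0,0],1]]'

```text
time_s: 32.45
tool_pos: [0.4602, 0.0052, 0.0546]
tcp_rot: [[0.997, 0.081, -0.007], [0.081, -0.997, 0.004], [-0.007, -0.004, -1.0]]
wrist_force: [-18.2, 2.8, 28.5]
gripper_width: 0.0204
finger_force: 63.6
```

```bash
python3 - <<'E'
from plan import *
s=observe();print(s['tool_pos'],s['gripper_width'],s['wrist_force'])
c=np.array([.581,-.014]);p=np.array(s['tool_pos'][:2]);a=np.arctan2(*(p-c)[::-1]);print(np.linalg.norm(p-c),.648+np.unwrap([np.radians(-156.3),a])[1]-np.radians(-156.3))
t=cam('top');crop(t,240,150,100,100,5,'pics/j.png')
E
```

```text
[0.46020437 0.00524902 0.05458458] 0.020427363561977278 [-18.16719083   2.83881391  28.47587975]
0.12231970161875994 0.07633361327113608
```

View pics/j.png

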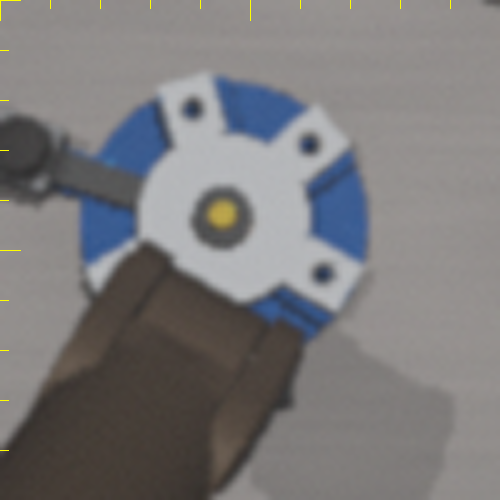

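```bash
cat > jig.py <<'E'
from plan import *
an=np.radians([0,105,-65,-135]);c=np.array([.581,-.014]);yaw=.2118
def holes(th=0.,r=.075): return np.c_[c[0]+r*np.cos(an+yaw+th),c[1]+r*np.sin(an+yaw+th)]
def meas(t,px,z=.0415):
    out=[]
    for p in px:
        X=atz(t,p,z)[:2];a=np.arctan2(X[1]-c[1],X[0]-c[0])
        d=(a-an-yaw+np.pi)%(2*np.pi)-np.pi;i=np.abs(d).argmin();out.append((i,round(d[i],4),round(np.linalg.norm(X-c),4)))
    return out
E
python3 - <<'E'
from jig import *
t=cam('top')
print(meas(t,[(240+(x-2)/5,150+(y-2)/5) for x,y in [(193,108),(310,144),(323,272)]]))
E
```

```text
[(np.int64(0), np.float64(0.0797), np.float64(0.0758)), (np.int64(2), np.float64(0.0821), np.float64(0.0751)), (np.int64(3), np.float64(0.093), np.float64(0.0745))]
```

Call:
apply_moves --rows '[[[0.03,-0.13,0],[0,0,0],1],[[0.03,-0.12,0],[0,0,0],1],[[0,0,0],[0,0,0],1],[[0,0,0],[0,0,0],1],[[0,0,0],[0,0,0],1]]'

```text
time_s: 33.05
tool_pos: [0.4627, 0.0146, 0.0547]
tcp_rot: [[0.997, 0.079, -0.006], [0.079, -0.997, 0.002], [-0.005, -0.003, -1.0]]
wrist_force: [-14.2, 1.3, 23.5]
gripper_width: 0.0204
finger_force: 62.9
```

```bash
python3 - <<'E'
from plan import *
s=observe();print(s['tool_pos'],s['gripper_width'],s['wrist_force'])
t=cam('top');crop(t,240,150,100,100,5,'pics/j2.png')
E
```

```text
[0.46273171 0.0145798  0.05465803] 0.020370866724408125 [-14.24333622   1.31302738  23.51772771]
```

View pics/j2.png

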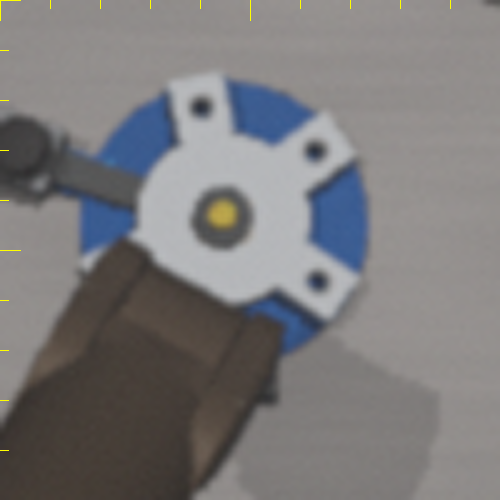

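```bash
python3 - <<'E'
from jig import *
t=cam('top');g=255-cv2.cvtColor(t['color'],cv2.COLOR_RGB2GRAY).astype(float)
px=[]
for x,y in [(202,107),(316,150),(318,281)]:
    u,v=240+(x-2)/5,150+(y-2)/5;u0,v0=int(round(u))-3,int(round(v))-3;w=g[v0:v0+7,u0:u0+7];w=np.clip(w-np.percentile(w,60),0,None)
    V,U=np.mgrid[v0:v0+7,u0:u0+7];px.append(((U*w).sum()/w.sum(),(V*w).sum()/w.sum()));print((u,v),px[-1])
print(meas(t,px));print(meas(t,[(240+(x-2)/5,150+(y-2)/5) for x,y in [(202,107),(316,150),(318,281)]]))
E
```

```text
(280.0, 171.0) (np.float64(279.7387186629527), np.float64(171.0142061281337))
(302.8, 179.6) (np.float64(302.5839895013123), np.float64(179.73359580052494))
(303.2, 205.8) (np.float64(303.1669273743017), np.float64(205.79195530726253))
[(np.int64(0), np.float64(0.0123), np.float64(0.0752)), (np.int64(2), np.float64(0.009), np.float64(0.0749)), (np.int64(3), np.float64(0.0016), np.float64(0.0747))]
[(np.int64(0), np.float64(0.0009), np.float64(0.075)), (np.int64(2), np.float64(0.0081), np.float64(0.0757)), (np.int64(3), np.float64(0.0021), np.float64(0.0748))]
```

Call:
apply_moves --rows '[[[0,0,0],[0,0,0],0.5],[[0,0,0],[0,0,0],0.5],[[0,0,0],[0,0,0],0.5],[[0,0,-0.6],[0,0,0],0.3],[[0,0,-0.7],[0,0,0],0.3],[[0,0,-0.7],[0,0,0],0.3],[[0,0,-0.7],[0,0,0],0.3],[[0,0,0],[0,0,0],0.3],[[0,0,0],[0,0,0],0.3]]'

```text
time_s: 34.05
tool_pos: [0.4666, 0.0148, 0.1627]
tcp_rot: [[0.997, 0.082, 0.001], [0.082, -0.997, 0.001], [0.001, -0.001, -1.0]]
wrist_force: [-1.0, -0.8, -0.4]
gripper_width: 0.0595
finger_force: 0.0
```

```bash
python3 - <<'E'
from jig import *
print(observe()['tool_pos'],observe()['gripper_width'],observe()['joint_pos'])
plan([(.5557,-.2461,.16,-96.4,.3,2)])
t=cam('top')
print(holes())
E
```

```text
[0.46659944 0.01481352 0.16266356] 0.05951860201370662 [-50.43811039  20.15903043  54.76352786 119.5015085  -21.45605496
  50.50565931 -68.65738168]
end [ 0.5561 -0.2458  0.1598]
14 x [[0, 0, 0], [0.0, 0.0, -0.94], 0.3]
7 x [[-0.89, 0.42, 0.01], [0, 0, 0], 0.3]
2 x [[0, 0, 0], [0, 0, 0], 0.3]
[[ 0.65432406  0.0017665 ]
 [ 0.54679307  0.05274493]
 [ 0.62627739 -0.07379095]
 [ 0.54030066 -0.07699654]]
```

Call:
apply_moves --rows '[[[0,0,0],[0,0,-0.94],0.3],[[0,0,0],[0,0,-0.94],0.3],[[0,0,0],[0,0,-0.94],0.3],[[0,0,0],[0,0,-0.94],0.3],[[0,0,0],[0,0,-0.94],0.3],[[0,0,0],[0,0,-0.94],0.3],[[0,0,0],[0,0,-0.94],0.3],[[0,0,0],[0,0,-0.94],0.3],[[0,0,0],[0,0,-0.94],0.3],[[0,0,0],[0,0,-0.94],0.3],[[0,0,0],[0,0,-0.94],0.3],[[0,0,0],[0,0,-0.94],0.3]]'

```text
time_s: 35.3
tool_pos: [0.4654, 0.0143, 0.1613]
tcp_rot: [[0.299, 0.954, -0.002], [0.954, -0.299, -0.0], [-0.001, -0.002, -1.0]]
wrist_force: [-0.7, 0.0, -0.1]
gripper_width: 0.0595
finger_force: 0.0
```

Call:
apply_moves --rows '[[[0,0,0],[0,0,-0.94],0.3],[[0,0,0],[0,0,-0.94],0.3],[[-0.89,0.42,0.01],[0,0,0],0.3],[[-0.89,0.42,0.01],[0,0,0],0.3],[[-0.89,0.42,0.01],[0,0,0],0.3],[[-0.89,0.42,0.01],[0,0,0],0.3],[[-0.89,0.42,0.01],[0,0,0],0.3],[[-0.89,0.42,0.01],[0,0,0],0.3],[[-0.89,0.42,0.01],[0,0,0],0.3],[[0,0,0],[0,0,0],0.3],[[0,0,0],[0,0,0],0.3],[[0,0,0],[0,0,0],0.3]]'

```text
time_s: 36.5
tool_pos: [0.5549, -0.245, 0.1584]
tcp_rot: [[0.11, 0.994, -0.002], [0.994, -0.11, 0.002], [0.001, -0.002, -1.0]]
wrist_force: [-0.5, 0.8, -0.1]
gripper_width: 0.0601
finger_force: 0.0
```

```bash
python3 - <<'E'
from jig import *
from scipy import ndimage
s=observe();print(s['tool_pos'],s['gripper_width'],s['joint_pos'])
plan([(.5557,-.2461,.05,-96.4,.3,2)])
t=cam('top');g=255-cv2.cvtColor(t['color'],cv2.COLOR_RGB2GRAY).astype(float);px=[]
for h in holes():
    u,v=proj(t,[*h,.0415]);u0,v0=int(round(u))-3,int(round(v))-3;w=g[v0:v0+7,u0:u0+7];w=np.clip(w-np.percentile(w,75),0,None)
    V,U=np.mgrid[v0:v0+7,u0:u0+7];px.append(((U*w).sum()/w.sum(),(V*w).sum()/w.sum()));print((u,v),px[-1])
print(meas(t,px));crop(t,240,150,100,100,5,'pics/j3.png')
E
```

```text
[ 0.55494777 -0.24502767  0.15842576] 0.060101737899163905 [ -4.1239009   29.74052584  33.80161529  99.74014896 -19.35375115
  56.56354912  30.7198453 ]
end [ 0.5561 -0.2466  0.0496]
4 x [[-0.01, 0.01, 0.68], [0, 0, 0], 0.3]
2 x [[0, 0, 0], [0, 0, 0], 0.3]
(np.float64(280.02153267746206), np.float64(171.00618520353635)) (np.float64(279.76703296703295), np.float64(171.0065934065934))
(np.float64(263.8491065023287), np.float64(203.11739349313407)) (np.float64(263.7345360824742), np.float64(203.12113402061857))
(np.float64(302.7296887205067), np.float64(179.87946056365166)) (np.float64(302.57458563535914), np.float64(179.78176795580112))
(np.float64(303.21979854889884), np.float64(205.8707117677054)) (np.float64(303.1491841491841), np.float64(205.80652680652682))
[(np.int64(0), np.float64(0.011), np.float64(0.0752)), (np.int64(1), np.float64(-0.002), np.float64(0.0753)), (np.int64(2), np.float64(0.0075), np.float64(0.0748)), (np.int64(3), np.float64(0.0006), np.float64(0.0747))]
```

View pics/j3.png

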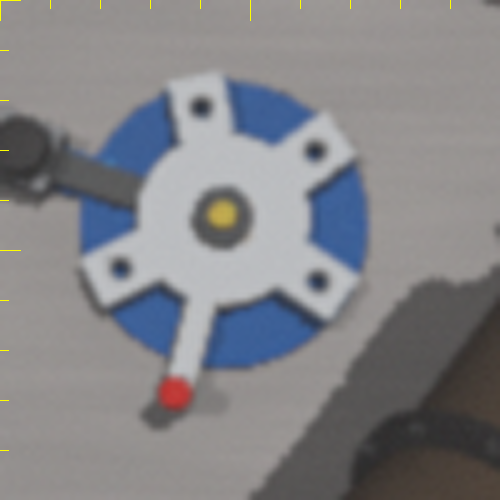

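The ears now stand over the pads (θ≈0.004), with the post at crop (175,393). Next I'll take the first pin.

Call:
apply_moves --rows '[[[-0.01,0.01,0.68],[0,0,0],0.3],[[-0.01,0.01,0.68],[0,0,0],0.3],[[0,0.01,0.67],[0,0,0],0.3],[[0,0,0.67],[0,0,0],0.3],[[0,0,0],[0,0,0],0.3],[[0,0,0],[0,0,0],0.3],[[0,0,0],[0,0,0],1],[[0,0,0],[0,0,0],1],[[0,0,0],[0,0,0],1],[[0,0,0],[0,0,0],1],[[0,0,0],[0,0,0],1]]'

```text
time_s: 37.65
tool_pos: [0.5571, -0.2474, 0.053]
tcp_rot: [[0.111, 0.994, 0.002], [0.994, -0.111, 0.0], [0.0, 0.002, -1.0]]
wrist_force: [-2.7, 2.2, 7.8]
gripper_width: 0.0181
finger_force: 58.3
```

Call:
apply_moves --rows '[[[0,0,-0.2],[0,0,0],1],[[0,0,-0.5],[0,0,0],1],[[0,0,-0.7],[0,0,0],1],[[0,0,-0.7],[0,0,0],1],[[0,0,-0.5],[0,0,0],1],[[0,0,0],[0,0,0],1],[[0,0,0],[0,0,0],1]]'

```text
time_s: 38.35
tool_pos: [0.5568, -0.2472, 0.1563]
tcp_rot: [[0.111, 0.994, 0.001], [0.994, -0.111, -0.0], [0.0, 0.001, -1.0]]
wrist_force: [0.3, -0.2, -1.2]
gripper_width: 0.0182
finger_force: 58.6
```

```bash
python3 - <<'E'
from jig import *
s=observe();print(s['tool_pos'],s['gripper_width'])
h=holes(.003)
print('h3');plan([(*h[3],.152,-96.4,1,2)])
print('h2');plan([(*h[2],.152,-96.4,1,2)])
t=cam('top');crop(t,330,190,80,40,5,'pics/p.png')
E
```

```text
[ 0.55683495 -0.24721643  0.15626143] 0.01818446154876003
h3
end [ 0.5396 -0.0763  0.1522]
5 x [[0.84, -0.18, 0.02], [0, 0, 0], 1]
2 x [[0, 0, 0], [0, 0, 0], 1]
h2
end [ 0.6268 -0.0739  0.1515]
6 x [[0.75, 0.21, 0.02], [0, 0, 0], 1]
2 x [[0, 0, 0], [0, 0, 0], 1]
```

Call:
apply_moves --rows '[[[0.83,-0.17,0],[0,0,0],1],[[0.83,-0.17,0],[0,0,0],1],[[0.83,-0.17,0],[0,0,0],1],[[0.83,-0.18,0],[0,0,0],1],[[0.84,-0.18,0],[0,0,0],1],[[0,0,0],[0,0,0],1],[[0,0,0],[0,0,0],1],[[0,0,0.7],[0,0,0],1],[[0,0,0.6],[0,0,0],1],[[0,0,0],[0,0,0],1],[[0,0,0],[0,0,0],1]]'

```text
time_s: 39.5
tool_pos: [0.5402, -0.0794, 0.1037]
tcp_rot: [[0.113, 0.994, -0.001], [0.994, -0.113, -0.001], [-0.001, -0.001, -1.0]]
wrist_force: [0.1, -0.1, 0.7]
gripper_width: 0.0181
finger_force: 58.7
```

```bash
python3 - <<'E'
from jig import *
s=observe();print(s['tool_pos'],s['wrist_force'])
t=cam('top');v=cam('side');h=holes(.003)[3]
a=t['color'][180:230,280:330];b=v['color'][160:220,240:300]
k=lambda m,f:cv2.resize(m,None,fx=f,fy=f,interpolation=cv2.INTER_CUBIC)
im=np.hstack([k(a,8)[:400],k(b,7)[:400]]);cv2.imwrite('pics/p3.png',im[:,:,::-1])
print(proj(t,[*h,.044]),proj(v,[*h,.044]))
E
```

```text
[ 0.54017735 -0.07944718  0.10369216] [ 0.10316494 -0.10945213  0.69395083]
[303.28092235 205.75295099] [269.81690348 195.16634866]
```

View pics/p3.png

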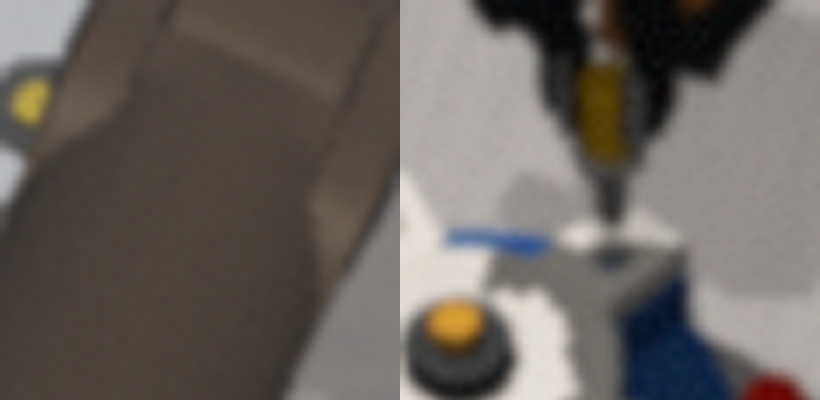

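The side view shows the pin's foot at (612,222), straight above the hole mouth at (612,255). I'll trim by 1.5 mm and go down.

Call:
apply_moves --rows '[[[0.04,0.01,0.1],[0,0,0],1],[[0,0,0.15],[0,0,0],1],[[0,0,0.1],[0,0,0],1],[[0,0,0.1],[0,0,0],1],[[0,0,0.1],[0,0,0],1],[[0,0,0],[0,0,0],1],[[0,0,0],[0,0,0],1]]'

```text
time_s: 40.3
tool_pos: [0.5408, -0.0768, 0.0815]
tcp_rot: [[0.111, 0.994, -0.001], [0.994, -0.111, -0.0], [-0.0, -0.001, -1.0]]
wrist_force: [-0.5, -1.7, -2.2]
gripper_width: 0.018
finger_force: 58.5
```

Call:
apply_moves --rows '[[[0,0,0.12],[0,0,0],1],[[0,0,0.12],[0,0,0],1],[[0,0,0.12],[0,0,0],1],[[0,0,0.12],[0,0,0],1],[[0,0,0.08],[0,0,0],1],[[0,0,0],[0,0,0],1],[[0,0,0],[0,0,0],1]]'

```text
time_s: 41.0
tool_pos: [0.5408, -0.0767, 0.0589]
tcp_rot: [[0.111, 0.994, -0.001], [0.994, -0.111, -0.0], [-0.0, -0.001, -1.0]]
wrist_force: [-0.3, -4.6, -3.1]
gripper_width: 0.0181
finger_force: 58.6
```

Call:
apply_moves --rows '[[[-0.01,0,0.05],[0,0,0],1],[[-0.01,0,0.04],[0,0,0],1],[[0,0,0],[0,0,0],1],[[0,0,0],[0,0,0],1]]'

```text
time_s: 41.4
tool_pos: [0.5413, -0.0773, 0.0569]
tcp_rot: [[0.111, 0.994, 0.001], [0.994, -0.111, 0.001], [0.001, 0.001, -1.0]]
wrist_force: [-4.9, -2.0, 16.4]
gripper_width: 0.0181
finger_force: 60.8
```

Seated: 16 N of contact at TCP 0.057. I'll release it and go for the second pin.

Call:
apply_moves --rows '[[[0,0,0],[0,0,0],0.4],[[0,0,0],[0,0,0],0.4],[[0,0,0],[0,0,0],0.4],[[0,0,-0.3],[0,0,0],0.4],[[0,0,-0.6],[0,0,0],0.4],[[0,0,-0.8],[0,0,0],0.4],[[0,0,-0.8],[0,0,0],0.3],[[0,0,0],[0,0,0],0.3],[[0,0,0],[0,0,0],0.3]]'

```text
time_s: 42.3
tool_pos: [0.5416, -0.077, 0.1568]
tcp_rot: [[0.11, 0.994, 0.002], [0.994, -0.11, 0.001], [0.001, 0.002, -1.0]]
wrist_force: [0.5, 0.6, -0.7]
gripper_width: 0.0595
finger_force: 0.0
```

```bash
python3 - <<'E'
from jig import *
s=observe();print(s['tool_pos'],s['joint_pos'])
plan([(.5458,-.3386,.157,-96.4,.3,2),(.5458,-.3386,.053,-96.4,.3,2)])
v=cam('side');t=cam('top')
b=v['color'][160:220,240:300];k=lambda m,f:cv2.resize(m,None,fx=f,fy=f,interpolation=cv2.INTER_CUBIC)
for c in (t,v):
    hsv=cv2.cvtColor(c['color'],cv2.COLOR_RGB2HSV).astype(int);m=((abs(hsv[...,0]-28)<8)&(hsv[...,1]>150)&(hsv[...,2]>100)).astype(np.uint8)
    u,w=proj(c,[*holes()[3],.075]);n,l,st,ce=cv2.connectedComponentsWithStats(m);print('pred',u,w,[x for x in ce[1:] if np.hypot(x[0]-u,x[1]-w)<15])
E
```

```text
[ 0.54155722 -0.07704637  0.15681647] [-22.84694041  24.3263035   34.71038355 108.57884165 -17.33067446
  52.21135315  13.87260938]
end [ 0.5462 -0.3383  0.0535]
8 x [[-0.81, 0.1, 0.0], [0, 0, 0], 0.3]
2 x [[0, 0, 0], [0, 0, 0], 0.3]
3 x [[0.0, 0.01, 0.86], [0, 0, 0], 0.3]
2 x [[0, 0, 0], [0, 0, 0], 0.3]
pred 303.53353719737726 205.03589765121816 []
pred 269.6588581881054 186.69839405044564 [array([269.44827586, 185.4137931 ])]
```

Call:
apply_moves --rows '[[[-0.81,0.1,0],[0,0,0],0.3],[[-0.81,0.1,0],[0,0,0],0.3],[[-0.81,0.1,0],[0,0,0],0.3],[[-0.81,0.1,0],[0,0,0],0.3],[[-0.81,0.1,0],[0,0,0],0.3],[[-0.81,0.1,0],[0,0,0],0.3],[[-0.81,0.1,0],[0,0,0],0.3],[[-0.81,0.1,0],[0,0,0],0.3],[[0,0,0],[0,0,0],0.3],[[0,0,0],[0,0,0],0.3],[[0,0,0],[0,0,0],0.3]]'

```text
time_s: 43.5
tool_pos: [0.544, -0.337, 0.1547]
tcp_rot: [[0.11, 0.994, -0.001], [0.994, -0.11, 0.002], [0.001, -0.002, -1.0]]
wrist_force: [0.1, -1.1, 0.3]
gripper_width: 0.0595
finger_force: 0.0
```

```bash
python3 - <<'E'
from jig import *
s=observe();print(s['tool_pos'],s['wrist_force'])
plan([(.5458,-.3386,.053,-96.4,.3,2)])
E
```

```text
[ 0.54400307 -0.33700468  0.15469502] [ 0.10264251 -1.13720459  0.28371881]
end [ 0.5461 -0.3383  0.0527]
3 x [[-0.01, 0.02, 0.85], [0, 0, 0], 0.3]
2 x [[0, 0, 0], [0, 0, 0], 0.3]
```

Call:
apply_moves --rows '[[[-0.01,0.02,0.85],[0,0,0],0.3],[[-0.01,0.02,0.85],[0,0,0],0.3],[[-0.01,0.02,0.85],[0,0,0],0.3],[[0,0,0],[0,0,0],0.3],[[0,0,0],[0,0,0],0.3],[[0,0,0],[0,0,0],0.3],[[0,0,0],[0,0,0],1],[[0,0,0],[0,0,0],1],[[0,0,0],[0,0,0],1],[[0,0,0],[0,0,0],1],[[0,0,0],[0,0,0],1]]'

```text
time_s: 44.6
tool_pos: [0.5465, -0.3401, 0.0548]
tcp_rot: [[0.111, 0.994, 0.001], [0.994, -0.111, -0.0], [0.0, 0.001, -1.0]]
wrist_force: [-2.0, 1.8, 7.6]
gripper_width: 0.0181
finger_force: 58.3
```

Call:
apply_moves --rows '[[[0,0,-0.2],[0,0,0],1],[[0,0,-0.5],[0,0,0],1],[[0,0,-0.7],[0,0,0],1],[[0,0,-0.7],[0,0,0],1],[[0,0,-0.7],[0,0,0],1],[[0,0,0],[0,0,0],1],[[0,0,0],[0,0,0],1]]'

```text
time_s: 45.3
tool_pos: [0.5466, -0.34, 0.1665]
tcp_rot: [[0.111, 0.994, 0.001], [0.994, -0.111, -0.0], [-0.0, 0.001, -1.0]]
wrist_force: [-0.7, -0.3, -2.1]
gripper_width: 0.0181
finger_force: 58.6
```

```bash
python3 - <<'E'
from jig import *
s=observe();print(s['tool_pos'],s['gripper_width'])
h=holes(.003);print(h[2])
plan([(h[2][0]+.0005,h[2][1]-.0005,.163,-96.4,1,2)])
E
```

```text
[ 0.54658761 -0.33999929  0.16650778] 0.018086525864249848
[ 0.62645656 -0.07365485]
end [ 0.6276 -0.0753  0.1633]
8 x [[0.85, 0.16, 0.01], [0, 0, 0], 1]
2 x [[0, 0, 0], [0, 0, 0], 1]
```

Call:
apply_moves --rows '[[[0.85,0.16,0.01],[0,0,0],1],[[0.85,0.16,0.01],[0,0,0],1],[[0.85,0.16,0.01],[0,0,0],1],[[0.85,0.16,0.01],[0,0,0],1],[[0.85,0.16,0.01],[0,0,0],1],[[0.85,0.16,0.01],[0,0,0],1],[[0.85,0.16,0.01],[0,0,0],1],[[0.85,0.16,0.01],[0,0,0],1],[[0,0,0],[0,0,0],1],[[0,0,0.7],[0,0,0],1],[[0,0,0.7],[0,0,0],1],[[0,0,0],[0,0,0],1]]'

```text
time_s: 46.5
tool_pos: [0.624, -0.0747, 0.1022]
tcp_rot: [[0.111, 0.994, -0.008], [0.994, -0.111, 0.0], [-0.0, -0.008, -1.0]]
wrist_force: [-0.1, 0.1, -0.7]
gripper_width: 0.0181
finger_force: 58.7
```

Call:
apply_moves --rows '[[[0,0,0],[0,0,0],1],[[0,0,0],[0,0,0],1]]'

```text
time_s: 46.7
tool_pos: [0.6279, -0.0758, 0.1076]
tcp_rot: [[0.111, 0.994, 0.001], [0.994, -0.111, -0.0], [-0.0, 0.001, -1.0]]
wrist_force: [0.5, 0.4, -1.1]
gripper_width: 0.018
finger_force: 58.7
```

Call:
apply_moves --rows '[[[0.02,-0.02,0.1],[0,0,0],1],[[0,0,0.15],[0,0,0],1],[[0,0,0.1],[0,0,0],1],[[0,0,0.1],[0,0,0],1],[[0,0,0.1],[0,0,0],1],[[0,0,0.1],[0,0,0],1],[[0,0,0],[0,0,0],1],[[0,0,0],[0,0,0],1]]'

```text
time_s: 47.5
tool_pos: [0.6266, -0.0745, 0.0804]
tcp_rot: [[0.111, 0.994, -0.0], [0.994, -0.111, -0.0], [-0.0, -0.0, -1.0]]
wrist_force: [0.8, -0.3, -1.0]
gripper_width: 0.0182
finger_force: 58.6
```

In the hole with almost no force (foot about 12 mm below the mouth). I'll push it home.

Call:
apply_moves --rows '[[[0,0,0.12],[0,0,0],1],[[0,0,0.12],[0,0,0],1],[[0,0,0.12],[0,0,0],1],[[0,0,0.1],[0,0,0],1],[[0,0,0.06],[0,0,0],1],[[0,0,0.04],[0,0,0],1],[[0,0,0],[0,0,0],1],[[0,0,0],[0,0,0],1]]'

```text
time_s: 48.3
tool_pos: [0.6266, -0.0747, 0.0588]
tcp_rot: [[0.111, 0.994, 0.0], [0.994, -0.111, 0.0], [0.0, 0.0, -1.0]]
wrist_force: [-4.2, -1.5, 8.7]
gripper_width: 0.0179
finger_force: 59.8
```

Seated at 0.0588 as expected. I'll release it and fetch the third pin.

Call:
apply_moves --rows '[[[0,0,0],[0,0,0],0.4],[[0,0,0],[0,0,0],0.4],[[0,0,0],[0,0,0],0.4],[[0,0,-0.3],[0,0,0],0.4],[[0,0,-0.6],[0,0,0],0.4],[[0,0,-0.8],[0,0,0],0.4],[[0,0,-0.8],[0,0,0],0.3],[[0,0,0],[0,0,0],0.3],[[0,0,0],[0,0,0],0.3]]'

```text
time_s: 49.2
tool_pos: [0.6272, -0.0743, 0.1594]
tcp_rot: [[0.111, 0.994, 0.002], [0.994, -0.111, 0.0], [0.001, 0.002, -1.0]]
wrist_force: [0.7, -0.2, -0.5]
gripper_width: 0.0599
finger_force: 0.0
```

```bash
python3 - <<'E'
from jig import *
s=observe();print(s['tool_pos'],s['joint_pos'])
plan([(.5408,-.3842,.157,-96.4,.3,2)])
E
```

```text
[ 0.62717423 -0.07429959  0.15936035] [-20.48022013  31.8856388   34.11662341  96.22257844 -20.46775032
  58.10439391  14.19648233]
end [ 0.542  -0.3836  0.1555]
9 x [[-0.88, -0.14, 0.01], [0, 0, 0], 0.3]
2 x [[0, 0, 0], [0, 0, 0], 0.3]
```

Call:
apply_moves --rows '[[[-0.88,-0.14,0],[0,0,0],0.3],[[-0.88,-0.14,0],[0,0,0],0.3],[[-0.88,-0.14,0],[0,0,0],0.3],[[-0.88,-0.14,0],[0,0,0],0.3],[[-0.88,-0.14,0],[0,0,0],0.3],[[-0.88,-0.14,0],[0,0,0],0.3],[[-0.88,-0.14,0],[0,0,0],0.3],[[-0.88,-0.14,0],[0,0,0],0.3],[[-0.88,-0.14,0],[0,0,0],0.3],[[0,0,0],[0,0,0],0.3],[[0,0,0],[0,0,0],0.3],[[0,0,0],[0,0,0],0.3]]'

```text
time_s: 50.4
tool_pos: [0.5417, -0.3821, 0.1571]
tcp_rot: [[0.11, 0.994, -0.001], [0.994, -0.11, 0.002], [0.002, -0.001, -1.0]]
wrist_force: [0.6, -0.1, 0.7]
gripper_width: 0.0599
finger_force: 0.0
```

```bash
python3 - <<'E'
from jig import *
s=observe();print(s['tool_pos'])
plan([(.5408,-.3842,.053,-96.4,.3,2)])
E
```

```text
[ 0.54172213 -0.38210067  0.157111  ]
end [ 0.5414 -0.3843  0.0527]
3 x [[-0.02, 0.0, 0.87], [0, 0, 0], 0.3]
2 x [[0, 0, 0], [0, 0, 0], 0.3]
```

Call:
apply_moves --rows '[[[-0.01,0,0.86],[0,0,0],0.3],[[-0.01,0,0.86],[0,0,0],0.3],[[-0.01,0,0.86],[0,0,0],0.3],[[0,0,0],[0,0,0],0.3],[[0,0,0],[0,0,0],0.3],[[0,0,0],[0,0,0],0.3],[[0,0,0],[0,0,0],1],[[0,0,0],[0,0,0],1],[[0,0,0],[0,0,0],1],[[0,0,0],[0,0,0],1],[[0,0,0],[0,0,0],1]]'

```text
time_s: 51.5
tool_pos: [0.5415, -0.3851, 0.056]
tcp_rot: [[0.111, 0.994, 0.001], [0.994, -0.111, -0.0], [-0.0, 0.001, -1.0]]
wrist_force: [-1.8, 2.8, 7.2]
gripper_width: 0.0179
finger_force: 58.4
```

Call:
apply_moves --rows '[[[0,0,-0.2],[0,0,0],1],[[0,0,-0.5],[0,0,0],1],[[0,0,-0.7],[0,0,0],1],[[0,0,-0.7],[0,0,0],1],[[0,0,-0.7],[0,0,0],1],[[0,0,0],[0,0,0],1],[[0,0,0],[0,0,0],1]]'

```text
time_s: 52.2
tool_pos: [0.5416, -0.385, 0.1678]
tcp_rot: [[0.111, 0.994, 0.001], [0.994, -0.111, -0.001], [-0.0, 0.001, -1.0]]
wrist_force: [-0.1, 0.1, -1.4]
gripper_width: 0.018
finger_force: 58.6
```

```bash
python3 - <<'E'
from jig import *
s=observe();print(s['tool_pos'],s['gripper_width'])
h=holes(.003);print(h[0])
plan([(h[0][0]+.0005,h[0][1]-.001,.163,-96.4,1,2)])
E
```

```text
[ 0.54156416 -0.38496214  0.16776491] 0.017981335026303235
[0.65427643 0.0019864 ]
end [0.6573 0.003  0.1629]
12 x [[0.83, 0.15, 0.01], [0, 0, 0], 1]
2 x [[0, 0, 0], [0, 0, 0], 1]
```

Call:
apply_moves --rows '[[[0.83,0.15,0],[0,0,0],1],[[0.83,0.15,0],[0,0,0],1],[[0.83,0.15,0],[0,0,0],1],[[0.83,0.15,0],[0,0,0],1],[[0.83,0.15,0],[0,0,0],1],[[0.83,0.14,0],[0,0,0],1],[[0.83,0.14,0],[0,0,0],1],[[0.83,0.14,0],[0,0,0],1],[[0.83,0.14,0],[0,0,0],1],[[0.83,0.14,0],[0,0,0],1],[[0.83,0.14,0],[0,0,0],1],[[0.78,0.14,0],[0,0,0],1]]'

```text
time_s: 53.4
tool_pos: [0.6534, 0.0034, 0.1655]
tcp_rot: [[0.11, 0.994, -0.002], [0.994, -0.11, 0.0], [-0.0, -0.002, -1.0]]
wrist_force: [-0.3, 0.5, -0.8]
gripper_width: 0.0183
finger_force: 58.6
```

Call:
apply_moves --rows '[[[0,0,0],[0,0,0],1],[[0,0,0.7],[0,0,0],1],[[0,0,0.7],[0,0,0],1],[[0,0,0],[0,0,0],1],[[0,0,0],[0,0,0],1],[[0,0,0],[0,0,0],1]]'

```text
time_s: 54.0
tool_pos: [0.6546, 0.001, 0.1121]
tcp_rot: [[0.111, 0.994, 0.001], [0.994, -0.111, -0.0], [0.0, 0.001, -1.0]]
wrist_force: [0.8, -0.7, -0.7]
gripper_width: 0.0179
finger_force: 58.7
```

Call:
apply_moves --rows '[[[0,0,0.2],[0,0,0],1],[[0,0,0.15],[0,0,0],1],[[0,0,0.1],[0,0,0],1],[[0,0,0.1],[0,0,0],1],[[0,0,0.1],[0,0,0],1],[[0,0,0.1],[0,0,0],1],[[0,0,0],[0,0,0],1],[[0,0,0],[0,0,0],1]]'

```text
time_s: 54.8
tool_pos: [0.654, 0.0014, 0.0809]
tcp_rot: [[0.111, 0.994, -0.0], [0.994, -0.111, -0.0], [-0.0, -0.0, -1.0]]
wrist_force: [-0.4, -0.1, 0.2]
gripper_width: 0.0181
finger_force: 58.7
```

Call:
apply_moves --rows '[[[0,0,0.12],[0,0,0],1],[[0,0,0.12],[0,0,0],1],[[0,0,0.12],[0,0,0],1],[[0,0,0.1],[0,0,0],1],[[0,0,0.05],[0,0,0],1],[[0,0,0.03],[0,0,0],1],[[0,0,0],[0,0,0],1],[[0,0,0],[0,0,0],1]]'

```text
time_s: 55.6
tool_pos: [0.654, 0.0013, 0.06]
tcp_rot: [[0.111, 0.994, 0.0], [0.994, -0.111, 0.0], [0.0, 0.0, -1.0]]
wrist_force: [-1.9, -1.0, 6.7]
gripper_width: 0.0181
finger_force: 59.6
```

Seated. I'll release, lift and move clear, then check.

Call:
apply_moves --rows '[[[0,0,0],[0,0,0],0.4],[[0,0,0],[0,0,0],0.4],[[0,0,0],[0,0,0],0.4],[[0,0,-0.3],[0,0,0],0.4],[[0,0,-0.6],[0,0,0],0.4],[[0,0,-0.8],[0,0,0],0.4],[[0,0,-0.8],[0,0,0],0.3],[[0,0,-0.8],[0,0,0],0.3],[[-0.8,-0.3,0],[0,0,0],0.3],[[-0.8,-0.3,0],[0,0,0],0.3],[[-0.8,-0.3,0],[0,0,0],0.3],[[-0.8,-0.3,0],[0,0,0],0.3]]'

```text
time_s: 56.8
tool_pos: [0.5915, -0.1216, 0.1924]
tcp_rot: [[0.111, 0.994, 0.001], [0.994, -0.111, 0.0], [0.0, 0.001, -1.0]]
wrist_force: [0.7, 0.4, -0.4]
gripper_width: 0.0603
finger_force: 0.0
```

Call:
apply_moves --rows '[[[-0.8,-0.5,0],[0,0,0],0.3],[[-0.8,-0.5,0],[0,0,0],0.3],[[-0.8,-0.5,0],[0,0,0],0.3],[[-0.8,-0.5,0],[0,0,0],0.3],[[0,0,0],[0,0,0],0.3],[[0,0,0],[0,0,0],0.3],[[0,0,0],[0,0,0],0.3]]'

```text
time_s: 57.5
tool_pos: [0.4992, -0.2379, 0.1917]
tcp_rot: [[0.11, 0.994, 0.001], [0.994, -0.11, 0.0], [0.001, 0.001, -1.0]]
wrist_force: [0.3, 0.9, -0.8]
gripper_width: 0.0597
finger_force: 0.0
```

```bash
python3 - <<'E'
from jig import *
np.set_printoptions(precision=4,suppress=True)
print(observe()['tool_pos'],observe()['wrist_force'])
t=cam('top');v=cam('side')
def yel(c):
    hsv=cv2.cvtColor(c['color'],cv2.COLOR_RGB2HSV).astype(int);m=((abs(hsv[...,0]-28)<8)&(hsv[...,1]>130)&(hsv[...,2]>90)).astype(np.uint8)
    return cv2.connectedComponentsWithStats(m)[3][1:]
for h in holes():
    for c in (t,v):
        u=proj(c,[*h,.076]);print(u,[x for x in yel(c) if np.hypot(*(x-u))<8])
k=lambda m,f:cv2.resize(m,None,fx=f,fy=f,interpolation=cv2.INTER_CUBIC)
im=np.hstack([k(t['color'][140:260,150:350],2),k(v['color'][160:280,180:380],2)]);cv2.imwrite('pics/end.png',im[:,:,::-1])
E
```

```text
[ 0.4992 -0.2379  0.1917] [ 0.2747  0.8651 -0.7691]
[279.8305 169.3796] [array([279.1 , 170.05])]
[215.8116 202.4553] [array([215.5581, 202.1628])]
[263.2985 202.1971] []
[254.1789 225.9722] []
[303.0411 178.4466] [array([302.3684, 178.7895])]
[235.7133 182.1113] [array([235.2  , 181.925])]
[303.5431 205.0104] [array([303., 205.])]
[269.6516 186.418 ] [array([269.1905, 186.0714])]
```

View pics/end.png

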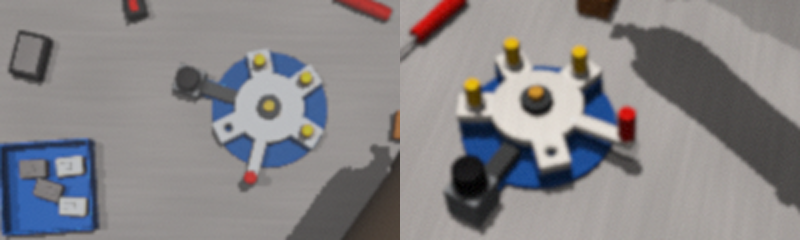

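The three pins stand home in the ears at (259,60), (306,77) and (307,131), and the ears are over the pads. All four shells are in the bin; one grey was nudged but is still well inside. The arm is clear, so I'm handing in.

```bash
python3 -c "
from cell import *
print(sign_off())"
```

```text
the job is handed in; nothing more can be done
None
```

The job is handed in, with no verdict returned: by the last camera check all four shells are in the small blue bin, the turntable is lined up (about 0.004 rad off, catch not on), and the three pins present are fully home.

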